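# Pack carved tiles away in the drawer with a separator sheet

### The arm

A 6-joint arm with a two-finger parallel gripper is mounted at the origin on the work surface. World frame = base frame: x ahead of the robot, y to its left, z up, the work surface at z = 0. Lengths are in m, angles in rad, forces in N, time in s.
With the tool pointing down it reaches from about 0.35 to 0.775 m from the base axis. Payload 7.3 kg.
Tool frame: the origin (TCP) lies on the centre line of the jaws, within the pads' length; the fingertips stand 25 mm ahead of it and the grasp point (between the pads) lies 6 mm ahead of it; z points along the fingers, y is the direction in which the jaws open and shut (so a half turn about z gives the same grasp; the last joint's range is limited). The gripper opens to 92 mm and grips with 3 to 60 N. Pads are 19 mm wide; open, the fingers measure 130 mm over their backs; the gripper's body (75 mm by 190 mm) begins 47 mm behind the grasp point.
Start: joints at [-1.265, 0.342, 1.524, -0, 1.275, -0.146], TCP at [0.229, -0.472, 0.252] pointing down, gripper open.
Joint ranges: [-2.53, 2.53], [-0.77, 2.02], [0.04, 2.7], [-1, 4.14], [0.28, 2.66], [-3.11, 3.11]. Speed limits (rad/s): [2.57, 2.57, 3.14, 3.14, 3.14, 3.14].

### API

Orientations are given as [roll, pitch, yaw] about the fixed x, y, z axes, in that order (R = Rz(yaw) Ry(pitch) Rx(roll)).
In Python, from cell import read_state, grab_frame, close_job gives the robot as it stands.
- The arm moves only by the shell command python3 -m creep 'ROWS' [FORCE]. ROWS is JSON, a list of rows, each an object with "slide": the shift along the world's x, y, z in mm, a list of three; "yaw": the turn about the world's z in rad; "grip": the finger opening in mm, from 0 to 91.8. In form: [{"slide": [dx, dy, dz], "yaw": yaw, "grip": grip}, ...]. A call has 1 to 8 rows; each row shifts and turns the pose as measured when the row begins; what a row does not reach is not made up. A row lasts 1/10 s, in which the tool goes at most 50 mm and 8.59 degrees, less where a joint would pass 70% of its speed; a pose out of reach is approached as far as the arm can. A call is refused whole if a number of a shift passes 50 or a number of a turn 0.15, either way. A call with a gripper value outside its range is refused whole. The fingers move at their own pace and stop on an object; FORCE is the grip in N (left out, the last holds). Time passes only in rows, so rows that do not move let the fingers close. It gives the time, the measured TCP pose, the force and the opening at its end, in the units of the state.
- read_state(): the state, without advancing time (a new reading comes with each control period).
- grab_frame(name): name is "scene" or "top" or "wrist"; returns a dict with "pixels" (480x640x3 uint8, blue, green, red), "intrinsics" (3x3 intrinsics, pixels), "dist_coeffs" ([k1, k2, p1, p2, k3] as OpenCV has them; the pictures are not rectified), "T" (4x4, takes a point from camera to world coordinates). Camera axes: x right, y down, z forward; pixel columns grow to the right and rows downward; lengths in m; the calibration is good to about 2 mm. A picture is of the moment at which its call begins. There is no depth.
- close_job(): hands the job in, once; it reports no verdict.
The state is a dict: "time_s": time; "qpos": joint angles; "dq": joint speeds; "joint_torque": joint torques, N m; "position": TCP position; "ee_rot": TCP orientation; "force": force on the tool from outside, world axes, zero at the start; "ft_torque": the same for the moment, N m; "gripper_width": opening from 0.0 (shut) to 1.0 (fully open).
Only numpy, scipy, OpenCV 4.12 (cv2) and the standard library are available. Lean on these libraries where they do the work, as an engineer would, in place of code of your own. Each camera call takes 0.05 s, during which the arm holds its last target. There are 200 camera calls.

### The job

Put the finished carved tiles away: pull the chest's drawer all the way out, lay every dark walnut tile flat on the drawer's floor with the carving up, lay the cork separator sheet level over them with its red bar up, then lay every pale limewood tile flat on the sheet, carving up, and push the drawer fully shut. Spread the walnut tiles so that the sheet lies level, stand no tile on another or on the bar, and leave the mallet, the gouge and the oil tin alone.

Things in the scene. Friction and masses are not known exactly. Their poses are not given: they have to be found in the camera images.
- walnut0: Dark brown walnut carved tile, about 36 g, 60 x 45 x 20 mm (x, y, z), a block with flat sides and a rosette cut into its top face (the carving does not stand out). Origin at the centre of its underside, z up. At the start it lies flat on the green mat, the 45 mm side free for gripping from above. May be absent.
- walnut1: Dark brown walnut carved tile, about 36 g, 60 x 45 x 20 mm (x, y, z), a block with flat sides and a rosette cut into its top face (the carving does not stand out). Origin at the centre of its underside, z up. At the start it lies flat on the green mat, the 45 mm side free for gripping from above. May be absent.
- walnut2: Dark brown walnut carved tile, about 36 g, 60 x 45 x 20 mm (x, y, z), a block with flat sides and a rosette cut into its top face (the carving does not stand out). Origin at the centre of its underside, z up. At the start it lies flat on the green mat, the 45 mm side free for gripping from above. May be absent.
- lime0: Pale cream limewood carved tile, about 28 g, 60 x 45 x 20 mm (x, y, z), a block with flat sides and a rosette cut into its top face (the carving does not stand out). Origin at the centre of its underside, z up. At the start it lies flat on the green mat, the 45 mm side free for gripping from above. May be absent.
- lime1: Pale cream limewood carved tile, about 28 g, 60 x 45 x 20 mm (x, y, z), a block with flat sides and a rosette cut into its top face (the carving does not stand out). Origin at the centre of its underside, z up. At the start it lies flat on the green mat, the 45 mm side free for gripping from above. May be absent.
- lime2: Pale cream limewood carved tile, about 28 g, 60 x 45 x 20 mm (x, y, z), a block with flat sides and a rosette cut into its top face (the carving does not stand out). Origin at the centre of its underside, z up. At the start it lies flat on the green mat, the 45 mm side free for gripping from above. May be absent.
- sheet: Separator: stiff cork sheet 130 x 200 x 4 mm (x, y, z), red lifting bar on the middle of its top, 50 x 12 x 20 mm (x, y, z), to be pinched across y; bar top 24 mm above the underside. About 90 g. Origin: centre of its underside, z up. Starts flat on the bench, on the other side from the mat. Fits the drawer with 8 mm to spare all round, sheet y along drawer y, either way round.
- drawer_in (a point): Centre of the drawer's inner floor, 12 mm above the bench, moving with it; x points into the chest (the way it closes), y across, z up. Inside 146 mm along x, 216 mm along y; side walls 8 mm thick, rim 47 mm above the floor; wooden front 12 mm thick, top 52 mm above the floor, its inner face 73 mm from here along -x. The chest leaves 52 mm of free height over the drawer floor.
- drawer_handle (a point): Middle of the drawer's brass bar handle: a round bar about 10 mm thick and 100 mm long, running along the drawer's y, 35 mm in front of the wooden front and 45 mm above the bench; the axes are those of the drawer (x points into the chest). Moves with the drawer.
- drawer (a joint): How far the drawer is pulled out: 0 fully shut, 0.15 m fully open (a stop). It starts partly open, slides along -x of the drawer's axes with about 1.5 N of friction and light damping, and stays where it is left.
- chest: Low blue bench-top chest, fixed to the bench, 190 x 262 x 72 mm (x, y, z). Origin at the centre of its underside; its open face is 95 mm from there along -x, towards the robot. It holds one drawer.
- mat: Thin green bench mat, fixed, 290 x 200 x 4 mm (x, y, z), to the left or right of the drawer. Origin at the centre of its underside. The tiles start on it.
- mallet: Carver's round wooden mallet lying down, head 68 mm across and 130 mm long (from 20 mm behind to 110 mm ahead of the origin along x), handle 130 mm long to -x. Origin on its underside. Bystander beside the chest.
- gouge: Gouge with wooden handle lying down, 230 mm long along x, 22 mm high. Origin at its middle, on its underside. Bystander beside the chest.
- oil_tin: Green tin, 56 mm across, 85 mm tall, standing on the rear half of the chest's top. Origin at the centre of its underside. Bystander.
There are look-alikes about, which are no part of the job. Leave any pink look-alike of the walnut1 alone.

How it is judged:
On the way, in this order (a step that is already met when the one before it is completed fails the run):
1. the drawer is pulled all the way out (value of joint drawer above 0.135 m), for 0.2 s.
2. every walnut tile lies flat on the drawer's floor, let go (x of walnut0 in the frame of drawer_in between -0.065 and 0.065 m and y of walnut0 in the frame of drawer_in between -0.1 and 0.1 m and z of walnut0 in the frame of drawer_in between -0.005 and 0.007 m and angle between each of walnut0, walnut1, walnut2's own z axis and vertical below 0.1 rad and x of walnut1 in the frame of drawer_in between -0.065 and 0.065 m and y of walnut1 in the frame of drawer_in between -0.1 and 0.1 m and z of walnut1 in the frame of drawer_in between -0.005 and 0.007 m and x of walnut2 in the frame of drawer_in between -0.065 and 0.065 m and y of walnut2 in the frame of drawer_in between -0.1 and 0.1 m and z of walnut2 in the frame of drawer_in between -0.005 and 0.007 m and contact force between the fingers and walnut0 below 0.3 N and contact force between the fingers and walnut1 below 0.3 N and contact force between the fingers and walnut2 below 0.3 N), for 0.2 s.
3. the separator sheet lies level on the walnut tiles in the drawer, let go (x of walnut0 in the frame of drawer_in between -0.065 and 0.065 m and y of walnut0 in the frame of drawer_in between -0.1 and 0.1 m and z of walnut0 in the frame of drawer_in between -0.005 and 0.007 m and angle between each of walnut0, walnut1, walnut2, sheet's own z axis and vertical below 0.1 rad and x of walnut1 in the frame of drawer_in between -0.065 and 0.065 m and y of walnut1 in the frame of drawer_in between -0.1 and 0.1 m and z of walnut1 in the frame of drawer_in between -0.005 and 0.007 m and x of walnut2 in the frame of drawer_in between -0.065 and 0.065 m and y of walnut2 in the frame of drawer_in between -0.1 and 0.1 m and z of walnut2 in the frame of drawer_in between -0.005 and 0.007 m and x of sheet in the frame of drawer_in between -0.03 and 0.03 m and y of sheet in the frame of drawer_in between -0.03 and 0.03 m and z of sheet in the frame of drawer_in between 0.015 and 0.027 m and contact force between the fingers and sheet below 0.3 N), for 0.2 s.
4. every limewood tile lies flat on the sheet, let go (x of walnut0 in the frame of drawer_in between -0.065 and 0.065 m and y of walnut0 in the frame of drawer_in between -0.1 and 0.1 m and z of walnut0 in the frame of drawer_in between -0.005 and 0.007 m and angle between each of walnut0, walnut1, walnut2, sheet, lime0, lime1, lime2's own z axis and vertical below 0.1 rad and x of walnut1 in the frame of drawer_in between -0.065 and 0.065 m and y of walnut1 in the frame of drawer_in between -0.1 and 0.1 m and z of walnut1 in the frame of drawer_in between -0.005 and 0.007 m and x of walnut2 in the frame of drawer_in between -0.065 and 0.065 m and y of walnut2 in the frame of drawer_in between -0.1 and 0.1 m and z of walnut2 in the frame of drawer_in between -0.005 and 0.007 m and x of sheet in the frame of drawer_in between -0.03 and 0.03 m and y of sheet in the frame of drawer_in between -0.03 and 0.03 m and z of sheet in the frame of drawer_in between 0.015 and 0.027 m and x of lime0 in the frame of sheet between -0.065 and 0.065 m and y of lime0 in the frame of sheet between -0.1 and 0.1 m and z of lime0 in the frame of sheet between 0.0005 and 0.01 m and x of lime0 in the frame of drawer_in between -0.065 and 0.065 m and y of lime0 in the frame of drawer_in between -0.1 and 0.1 m and z of lime0 in the frame of drawer_in between 0.018 and 0.033 m and x of lime1 in the frame of sheet between -0.065 and 0.065 m and y of lime1 in the frame of sheet between -0.1 and 0.1 m and z of lime1 in the frame of sheet between 0.0005 and 0.01 m and x of lime1 in the frame of drawer_in between -0.065 and 0.065 m and y of lime1 in the frame of drawer_in between -0.1 and 0.1 m and z of lime1 in the frame of drawer_in between 0.018 and 0.033 m and x of lime2 in the frame of sheet between -0.065 and 0.065 m and y of lime2 in the frame of sheet between -0.1 and 0.1 m and z of lime2 in the frame of sheet between 0.0005 and 0.01 m and x of lime2 in the frame of drawer_in between -0.065 and 0.065 m and y of lime2 in the frame of drawer_in between -0.1 and 0.1 m and z of lime2 in the frame of drawer_in between 0.018 and 0.033 m and contact force between the fingers and lime0 below 0.3 N and contact force between the fingers and lime1 below 0.3 N and contact force between the fingers and lime2 below 0.3 N), for 0.2 s.
At the end, for the whole second after the job is handed in: The drawer is shut to within 8 mm; in it all walnut tiles lie flat on the floor, the sheet lies level on them (within 0.1 rad), all limewood tiles lie flat on the sheet and not on one another, everything at rest (x of walnut0 in the frame of drawer_in between -0.065 and 0.065 m and y of walnut0 in the frame of drawer_in between -0.1 and 0.1 m and z of walnut0 in the frame of drawer_in between -0.005 and 0.007 m and angle between each of walnut0, walnut1, walnut2, sheet, lime0, lime1, lime2's own z axis and vertical below 0.1 rad and x of walnut1 in the frame of drawer_in between -0.065 and 0.065 m and y of walnut1 in the frame of drawer_in between -0.1 and 0.1 m and z of walnut1 in the frame of drawer_in between -0.005 and 0.007 m and x of walnut2 in the frame of drawer_in between -0.065 and 0.065 m and y of walnut2 in the frame of drawer_in between -0.1 and 0.1 m and z of walnut2 in the frame of drawer_in between -0.005 and 0.007 m and x of sheet in the frame of drawer_in between -0.03 and 0.03 m and y of sheet in the frame of drawer_in between -0.03 and 0.03 m and z of sheet in the frame of drawer_in between 0.015 and 0.027 m and x of lime0 in the frame of sheet between -0.065 and 0.065 m and y of lime0 in the frame of sheet between -0.1 and 0.1 m and z of lime0 in the frame of sheet between 0.0005 and 0.01 m and x of lime0 in the frame of drawer_in between -0.065 and 0.065 m and y of lime0 in the frame of drawer_in between -0.1 and 0.1 m and z of lime0 in the frame of drawer_in between 0.018 and 0.033 m and x of lime1 in the frame of sheet between -0.065 and 0.065 m and y of lime1 in the frame of sheet between -0.1 and 0.1 m and z of lime1 in the frame of sheet between 0.0005 and 0.01 m and x of lime1 in the frame of drawer_in between -0.065 and 0.065 m and y of lime1 in the frame of drawer_in between -0.1 and 0.1 m and z of lime1 in the frame of drawer_in between 0.018 and 0.033 m and x of lime2 in the frame of sheet between -0.065 and 0.065 m and y of lime2 in the frame of sheet between -0.1 and 0.1 m and z of lime2 in the frame of sheet between 0.0005 and 0.01 m and x of lime2 in the frame of drawer_in between -0.065 and 0.065 m and y of lime2 in the frame of drawer_in between -0.1 and 0.1 m and z of lime2 in the frame of drawer_in between 0.018 and 0.033 m and linear speed of each of walnut0, walnut1, walnut2, lime0, lime1, lime2, sheet below 0.02 m/s and value of joint drawer below 0.008 m and velocity of joint drawer below 0.02 m/s); the robot touches nothing.
It fails at once if the mallet is shifted by more than 3 cm (distance of mallet from where it was at the start of the episode above 0.03 m).
It fails at once if the gouge is shifted by more than 3 cm (distance of gouge from where it was at the start of the episode above 0.03 m).
It fails at once if the oil tin is shifted by more than 3 cm or tipped over (distance of oil_tin from where it was at the start of the episode above 0.03 m or angle between oil_tin's own z axis and vertical above 0.5 rad).
Of walnut0, walnut1, walnut2 only 2 to 3 are there at a start; the rules pass over those that are not, and their reading is None.
Of lime0, lime1, lime2 only 2 to 3 are there at a start; the rules pass over those that are not, and their reading is None.
At some moment in a run one of lime0, lime1, lime2, sheet may be knocked a few centimetres aside while the robot is not near it.
Once in a run the grip may slacken for a moment while it holds something.
It also fails if it takes over 210 s, if anything falls off the work surface, if the arm or the gripper's body presses on something with over 40 N, if the wrist force passes 120 N, or if a joint passes its speed limit or range.

## Working session

There is one attempt and no reset: what is moved stays moved. The work goes in short steps, Python scripts to look and compute and a shell command to move; the robot and the scene stay as the last step left them, time stands still between calls to the robot, and variables do not carry over. Pictures are saved under pics/ and viewed, about 12 in all and at most 16, crops included, and the job is handed in when it is done.

```bash
ls; mkdir -p pics
cat > h.py <<'E'
import numpy as np, cv2
from cell import read_state, grab_frame
def snap(cam,name,crop=None,scale=1):
    f=grab_frame(cam); im=f["pixels"]; np.savez('pics/'+name+'.npz',im=im,K=f["intrinsics"],d=f["dist_coeffs"],T=f["T"])
    if crop: x0,y0,x1,y1=crop; im=im[y0:y1,x0:x1]
    if scale!=1: im=cv2.resize(im,None,fx=scale,fy=scale,interpolation=cv2.INTER_CUBIC)
    cv2.imwrite('pics/'+name+'.png',im)
def px(name,uv,z):
    f=np.load('pics/'+name+'.npz'); T=np.array(f['T'])
    n=cv2.undistortPoints(np.array(uv,float).reshape(-1,1,2),f['K'],f['d']).reshape(-1,2)
    r=np.c_[n,np.ones(len(n))]@T[:3,:3].T; o=T[:3,3]
    z=np.broadcast_to(z,(len(n),))
    return o+r*((z-o[2])/r[:,2])[:,None]
E
python3 - <<'E'
from h import *
snap('top','t0'); snap('scene','s0'); s=read_state(); print(s)
E
```

```text
pics
{'time_s': 0.1, 'qpos': array([-1.26500573e+00,  3.42647616e-01,  1.52492517e+00,  3.65320940e-07,
        1.27538126e+00, -1.45997381e-01]), 'dq': array([-1.34331975e-04, -1.85591413e-03, -8.40025173e-04,  8.90719846e-04,
        1.00359776e-03,  7.71621864e-05]), 'joint_torque': array([ 1.42782916e-03, -4.32006097e+01, -2.44694316e+01,  7.19179655e-02,
        5.26248990e-02, -6.75071715e-05]), 'position': array([ 0.22912406, -0.47200147,  0.25111596]), 'ee_rot': array([-3.14024580e+00, -1.98399778e-04,  4.51787735e-01]), 'force': array([ 0.06377574,  0.3052192 , -0.57279583]), 'ft_torque': array([-0.00585979,  0.03865165,  0.01854013]), 'gripper_width': 1.0033337328919716}
```

View pics/t0.png

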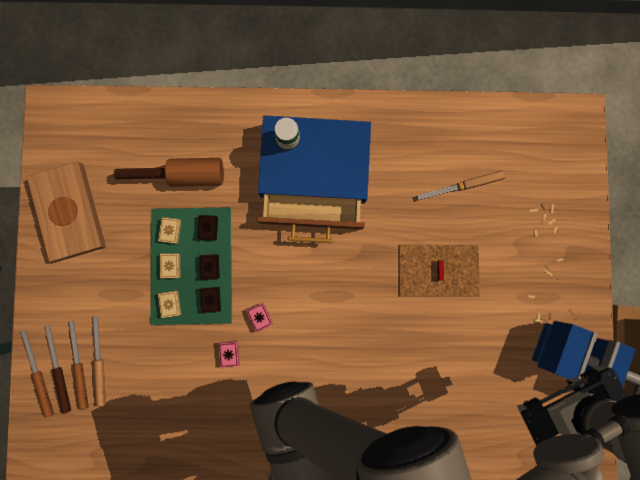

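View pics/s0.png

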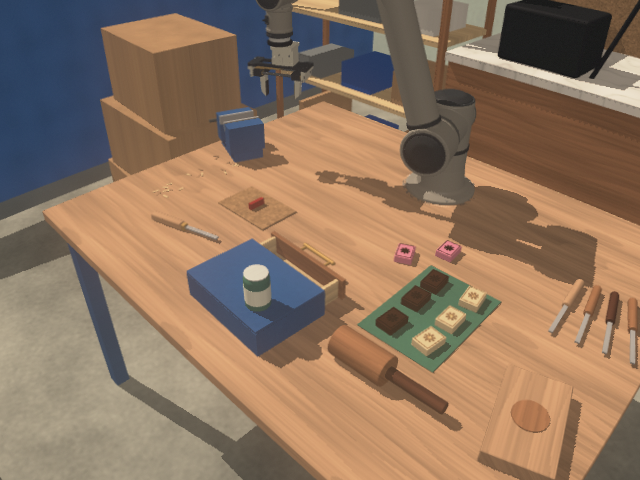

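The top view shows three walnut tiles at about (207,228), (209,267), (210,300) and three lime tiles at (169,230), (169,266), (168,304) on the mat. Two pink look-alikes sit at (259,317) and (229,354). The sheet is at (439,271) and the drawer handle at about (308,239).

Run:
```python
from h import *
im=np.load('pics/t0.npz')['im']
hsv=cv2.cvtColor(im,cv2.COLOR_BGR2HSV)
# handle, chest corners, drawer front corners
for n,uv,z in [('handle',[(289,240),(329,241)],.045),('chest front top',[(258,196),(367,201)],.072),('chest rear',[(263,117),(371,122)],.072),('front top',[(259,219),(364,225)],.064),('sheet corners',[(399,246),(478,245),(479,296),(400,297)],.004),('bar',[(441,262),(442,281)],.024),('mat',[(152,209),(231,207),(231,323),(150,324)],.004),('tin',[(287,128)],.157),('gouge',[(414,198),(504,173)],.01),('mallet',[(222,158),(223,185)],.034)]:
    print(n,px('t0',uv,z)[:,:2].round(3).tolist())
reg=np.zeros(im.shape[:2],bool); reg[205:328,147:234]=1
for n,m in [('lime',(hsv[...,2]>150)&reg),('wal',((im[...,2].astype(int)-im[...,1])>2)&(hsv[...,2]<100)&reg)]:
    c,l,st,ce=cv2.connectedComponentsWithStats(cv2.morphologyEx(m.astype(np.uint8),cv2.MORPH_CLOSE,np.ones((3,3))))
    for i in range(1,c):
        if st[i,4]<100: continue
        ys,xs=np.nonzero(l==i); P=px('t0',np.c_[xs,ys],.024)[:,:2].astype(np.float32)
        (cx,cy),(w,h),a=cv2.minAreaRect(P); print(n,st[i].tolist(),round(cx,3),round(cy,3),round(w,3),round(h,3),round(a,1))
```

```text
handle [[0.551, 0.068], [0.549, -0.029]]
chest front top [[0.653, 0.142], [0.644, -0.118]]
chest rear [[0.845, 0.133], [0.836, -0.127]]
front top [[0.599, 0.139], [0.587, -0.112]]
sheet corners [[0.541, -0.206], [0.545, -0.406], [0.417, -0.407], [0.414, -0.208]]
bar [[0.501, -0.307], [0.454, -0.309]]
mat [[0.628, 0.413], [0.635, 0.216], [0.347, 0.21], [0.343, 0.409]]
tin [[0.793, 0.071]]
gouge [[0.662, -0.243], [0.729, -0.474]]
mallet [[0.752, 0.236], [0.685, 0.232]]
lime [147, 207, 6, 46, 140] 0.575 0.411 0.111 0.012 1.9
lime [231, 210, 3, 67, 152] 0.544 0.209 0.162 0.005 1.2
lime [159, 218, 21, 25, 413] 0.574 0.364 0.045 0.058 83.5
lime [160, 254, 19, 24, 438] 0.487 0.361 0.057 0.044 1.6
lime [147, 286, 87, 42, 413] 0.388 0.308 0.099 0.21 0.4
lime [158, 291, 22, 27, 441] 0.393 0.359 0.058 0.045 10.0
wal [197, 215, 21, 25, 446] 0.582 0.271 0.046 0.059 87.7
wal [199, 255, 20, 25, 448] 0.485 0.264 0.058 0.046 4.4
wal [200, 287, 20, 26, 453] 0.405 0.26 0.058 0.046 5.0
```

Run:
```python
import cv2
im=cv2.imread('pics/t0.png')[200:330,145:345]
cv2.imwrite('pics/t0c.png',cv2.resize(im,None,fx=4,fy=4,interpolation=cv2.INTER_CUBIC))
```

```text
(no output)
```

View pics/t0c.png

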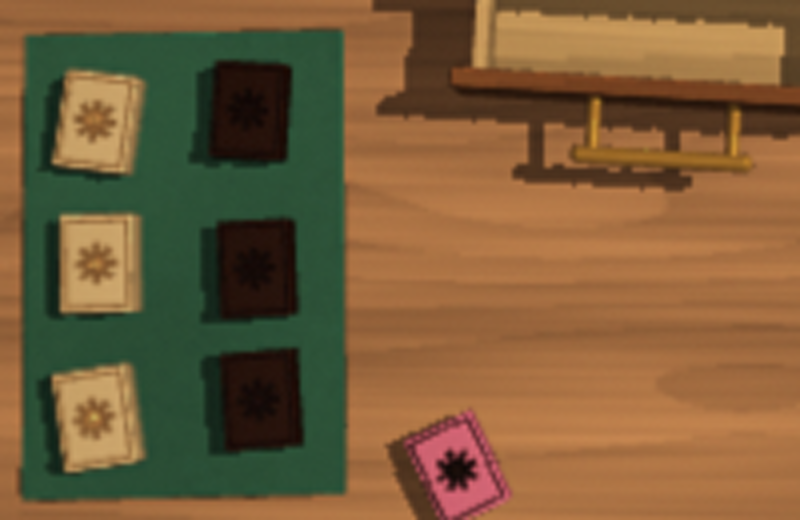

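```bash
python3 -m creep '[{"slide":[34,48,0],"yaw":-0.05,"grip":0},{"slide":[34,48,0],"yaw":-0.05,"grip":0},{"slide":[34,48,0],"yaw":-0.05,"grip":0},{"slide":[34,48,0],"yaw":-0.05,"grip":0},{"slide":[34,48,0],"yaw":-0.05,"grip":0},{"slide":[34,48,0],"yaw":-0.05,"grip":0},{"slide":[34,48,0],"yaw":-0.05,"grip":0},{"slide":[0,0,0],"yaw":0,"grip":0}]' 10
```

```text
time_s: 0.9
position: [0.4324, -0.1789, 0.2486]
ee_rot: [-3.136, 0.001, 0.081]
force: [-1.2, -0.1, -0.2]
gripper_width: 0.35
```

```bash
python3 -m creep '[{"slide":[28,42,0],"yaw":-0.025,"grip":0},{"slide":[28,42,0],"yaw":-0.025,"grip":0},{"slide":[28,42,0],"yaw":-0.025,"grip":0},{"slide":[28,42,0],"yaw":-0.025,"grip":0},{"slide":[20,25,0],"yaw":-0.016,"grip":0},{"slide":[10,10,0],"yaw":0,"grip":0},{"slide":[0,0,0],"yaw":0,"grip":0},{"slide":[0,0,0],"yaw":0,"grip":0}]'
python3 - <<'E'
from h import *
snap('wrist','w1'); print(read_state()['position'],read_state()['ee_rot'])
E
```

```text
time_s: 1.7
position: [0.5728, 0.0219, 0.2453]
ee_rot: [-3.138, 0.008, -0.038]
force: [-0.8, -1.0, 0.1]
gripper_width: 0.005
[0.5726916  0.02169306 0.24530452] [-3.13809306  0.00797272 -0.03865118]
```

View pics/w1.png

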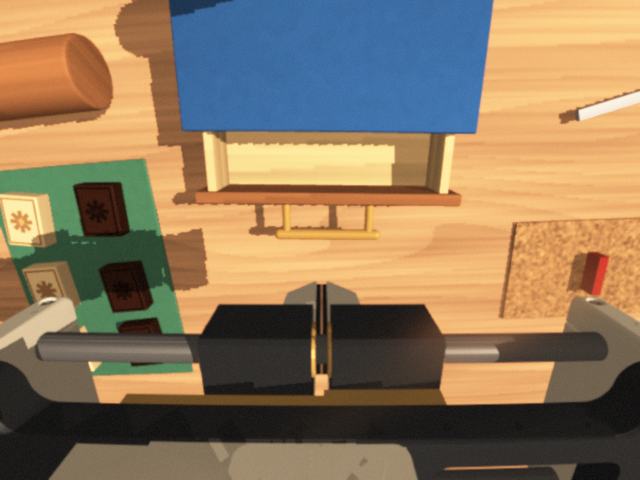

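The wrist view shows the handle from (277,235) to (380,235), with the front's top running from (197,191) to (460,193).

Run:
```python
from h import *
print(px('w1',[(277,235),(380,235)],.045).round(4)); print(px('w1',[(197,201),(460,204),(197,191),(460,193)],.064).round(4)); print(px('w1',[(183,131),(476,133)],.072).round(4))
```

```text
[[ 0.5564  0.07    0.045 ]
 [ 0.5525 -0.0382  0.045 ]]
[[ 0.5992  0.1417  0.064 ]
 [ 0.5871 -0.1117  0.064 ]
 [ 0.6089  0.1402  0.064 ]
 [ 0.5978 -0.1108  0.064 ]]
[[ 0.6637  0.1416  0.072 ]
 [ 0.6525 -0.1171  0.072 ]]
```

```bash
python3 -m creep '[{"slide":[2,-6,-40],"yaw":0,"grip":0},{"slide":[0,0,-40],"yaw":0,"grip":0},{"slide":[0,0,-20],"yaw":0,"grip":0},{"slide":[0,0,0],"yaw":0,"grip":0},{"slide":[0,0,0],"yaw":0,"grip":0}]'
```

```text
time_s: 2.25
position: [0.5725, 0.0086, 0.1453]
ee_rot: [-3.14, 0.004, -0.046]
force: [-0.2, 0.1, 0.5]
gripper_width: 0.005
```

```bash
python3 -m creep '[{"slide":[3,7,-20],"yaw":0,"grip":0},{"slide":[0,0,0],"yaw":0,"grip":0},{"slide":[0,0,0],"yaw":0,"grip":0}]';python3 -m creep '[{"slide":[0,0,-25],"yaw":0,"grip":0},{"slide":[0,0,-25],"yaw":0,"grip":0},{"slide":[0,0,-20],"yaw":0,"grip":0},{"slide":[0,0,0],"yaw":0,"grip":0},{"slide":[0,0,0],"yaw":0,"grip":0}]'
```

```text
time_s: 2.55
position: [0.5775, 0.0134, 0.1301]
ee_rot: [-3.14, -0.003, -0.048]
force: [0.2, 0.4, 0.2]
gripper_width: 0.0
time_s: 3.05
position: [0.5833, 0.0113, 0.0697]
ee_rot: [3.141, -0.022, -0.048]
force: [-0.5, -0.2, 1.0]
gripper_width: 0.008
```

```bash
python3 -m creep '[{"slide":[-8,3,0],"yaw":0,"grip":0},{"slide":[0,0,0],"yaw":0,"grip":0},{"slide":[0,0,0],"yaw":0,"grip":0}]';python3 -m creep '[{"slide":[0,0,-8],"yaw":0,"grip":0},{"slide":[0,0,-7],"yaw":0,"grip":0},{"slide":[0,0,0],"yaw":0,"grip":0},{"slide":[0,0,0],"yaw":0,"grip":0}]'
```

```text
time_s: 3.35
position: [0.5762, 0.0141, 0.0734]
ee_rot: [3.141, -0.027, -0.048]
force: [0.4, -0.5, -0.1]
gripper_width: 0.005
time_s: 3.75
position: [0.5764, 0.0143, 0.0577]
ee_rot: [3.141, -0.028, -0.048]
force: [0.3, -0.5, 0.3]
gripper_width: 0.007
```

```bash
python3 -m creep '[{"slide":[-18,1,0],"yaw":0,"grip":0},{"slide":[-18,1,0],"yaw":0,"grip":0},{"slide":[-18,1,0],"yaw":0,"grip":0},{"slide":[-18,1,0],"yaw":0,"grip":0},{"slide":[-18,1,0],"yaw":0,"grip":0},{"slide":[-18,1,0],"yaw":0,"grip":0},{"slide":[-5,0,0],"yaw":0,"grip":0},{"slide":[0,0,0],"yaw":0,"grip":0}]'
```

```text
time_s: 4.55
position: [0.4771, 0.0183, 0.0612]
ee_rot: [3.139, -0.068, -0.049]
force: [-0.1, 0.7, 0.0]
gripper_width: 0.009
```

```bash
for i in 1 2; do python3 -m creep '[{"slide":[-6,0,-2],"yaw":0,"grip":0},{"slide":[-6,0,0],"yaw":0,"grip":0},{"slide":[0,0,0],"yaw":0,"grip":0}]'; done
```

```text
time_s: 4.85
position: [0.4762, 0.0175, 0.0628]
ee_rot: [3.138, -0.095, -0.051]
force: [-0.7, 1.0, 0.4]
gripper_width: 0.004
time_s: 5.15
position: [0.4752, 0.0167, 0.0644]
ee_rot: [3.138, -0.123, -0.052]
force: [-0.4, 0.0, -0.5]
gripper_width: 0.007
```

```bash
python3 -m creep '[{"slide":[10,0,0],"yaw":0,"grip":0},{"slide":[0,0,0],"yaw":0,"grip":0},{"slide":[0,0,30],"yaw":0,"grip":0},{"slide":[0,0,40],"yaw":0,"grip":0},{"slide":[0,0,40],"yaw":0,"grip":0},{"slide":[0,0,40],"yaw":0,"grip":0},{"slide":[0,0,0],"yaw":0,"grip":0},{"slide":[0,0,0],"yaw":0,"grip":0}]'
python3 - <<'E'
from h import *
snap('top','t2',(130,100,490,370),2.2); print(read_state()['qpos'])
E
```

```text
time_s: 5.95
position: [0.478, 0.0174, 0.2151]
ee_rot: [3.139, -0.102, -0.052]
force: [0.5, -0.0, -0.7]
gripper_width: 0.004
[-0.12698054  0.24144948  1.78153937  0.00553126  1.01557885  1.49315848]
```

View pics/t2.png

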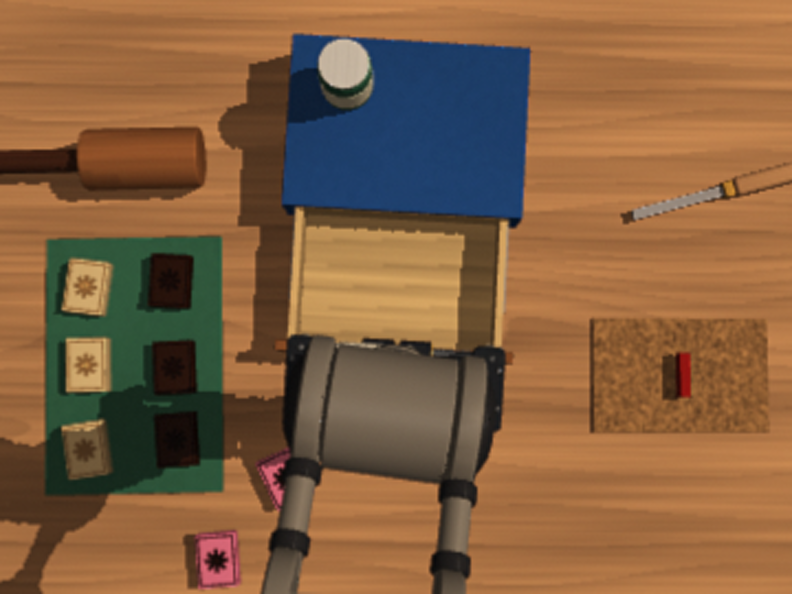

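The drawer is out, with its front's left tip visible at crop (277,345). The tiles and the sheet are unmoved. I'll check the opening from that tip.

Run:
```python
from h import *
q=lambda *p:[(130+a/2.2,100+b/2.2) for a,b in p]
print(px('t2',q((276,347),(512,358)),.064).round(4)); print(px('t2',q((284,206),(521,220)),.072).round(4));print(px('t0',[(258.5,220),(364,226)],.064).round(4))
```

```text
[[ 0.5062  0.1463  0.064 ]
 [ 0.4965 -0.1087  0.064 ]]
[[ 0.6584  0.1394  0.072 ]
 [ 0.6461 -0.1174  0.072 ]]
[[ 0.5963  0.1406  0.064 ]
 [ 0.5844 -0.1116  0.064 ]]
```

```bash
python3 - <<'E'
from h import *
# top-face outlines read from w1 (walnut far, mid)
for n,q in [('wfar',[(76,184),(121,182),(126,234),(84,237)]),('wmid',[(102,264),(145,263),(150,308),(110,312)])]:
    P=px('w1',q,.024)[:,:2]; print(n,P.mean(0).round(4),(P[0]-P[3]).round(3),(P[1]-P[2]).round(3),(P[0]-P[1]).round(3))
E
python3 -m creep '[{"slide":[0,40,0],"yaw":0,"grip":91},{"slide":[0,45,0],"yaw":0,"grip":91},{"slide":[0,45,0],"yaw":0,"grip":91},{"slide":[0,45,0],"yaw":0,"grip":91},{"slide":[0,45,0],"yaw":0,"grip":91},{"slide":[0,25,0],"yaw":0,"grip":91},{"slide":[0,0,0],"yaw":0,"grip":91},{"slide":[0,0,0],"yaw":0,"grip":91}]'
python3 -c "
from h import *
snap('wrist','w3')"
```

```text
wfar [0.5862 0.2665] [ 0.06  -0.007] [ 0.058 -0.007] [0.    0.051]
wmid [0.4911 0.2592] [ 0.064 -0.006] [ 0.059 -0.006] [0.    0.052]
time_s: 6.8
position: [0.4711, 0.2684, 0.2003]
ee_rot: [3.129, -0.078, -0.055]
force: [-0.3, 0.2, 0.4]
gripper_width: 0.653
```

View pics/w3.png

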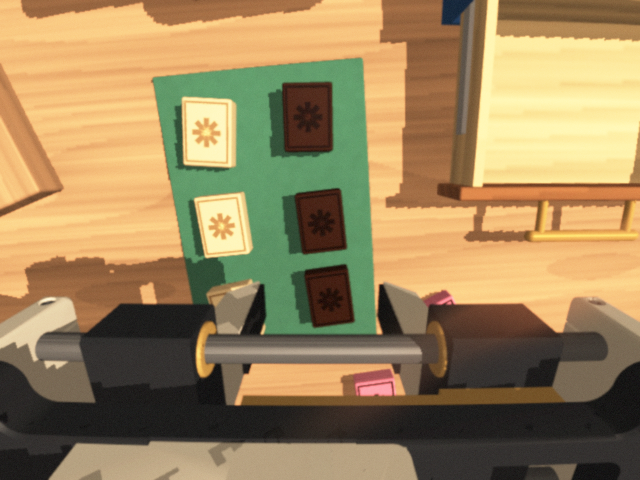

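The wrist view shows the walnut rosettes at (308,117), (321,222) and (331,299), and the lime rosettes at (207,132) and (222,226). The drawer front's left tip is at (453,191) and the handle's left end at (530,236).

Run:
```python
from h import *
print(px('w3',[(308,117),(321,222),(331,299),(207,132),(222,226)],.024).round(4))
for q in ([(284,83),(331,83),(332,151),(284,153)],[(295,191),(340,190),(345,247),(299,251)],[(305,269),(346,266),(353,321),(312,326)],[(182,98),(234,100),(233,166),(182,165)],[(194,197),(243,193),(252,249),(203,256)]):
    P=px('w3',q,.024)[:,:2]; d=P[0]-P[3]+P[1]-P[2]; print(P.mean(0).round(4),'yaw',np.arctan2(d[1],d[0]).round(3),np.linalg.norm(d/2).round(3),np.linalg.norm(P[0]-P[1]).round(3))
print(px('w3',[(530,236)],.045).round(4),px('w3',[(444,185),(453,200)],.064).round(4))
```

```text
[[0.5849 0.272  0.024 ]
 [0.4884 0.2657 0.024 ]
 [0.4082 0.2599 0.024 ]
 [0.5774 0.3646 0.024 ]
 [0.49   0.3615 0.024 ]]
[0.584  0.2723] yaw -0.057 0.059 0.042
[0.49   0.2667] yaw 0.019 0.057 0.042
[0.4114 0.2617] yaw 0.066 0.062 0.041
[0.5766 0.3641] yaw -0.135 0.058 0.047
[0.4916 0.3603] yaw 0.031 0.057 0.047
[[0.468  0.0725 0.045 ]] [[0.5207 0.1622 0.064 ]
 [0.5079 0.1542 0.064 ]]
```

```bash
python3 -m creep '[{"slide":[30,1,-20],"yaw":0,"grip":75},{"slide":[30,1,-20],"yaw":0,"grip":75},{"slide":[30,1,-20],"yaw":0,"grip":75},{"slide":[20,0,-20],"yaw":0,"grip":75},{"slide":[0,0,0],"yaw":0,"grip":75},{"slide":[0,0,0],"yaw":0,"grip":75}]'
```

```text
time_s: 7.45
position: [0.5842, 0.2616, 0.1153]
ee_rot: [3.126, -0.073, -0.065]
force: [0.2, 0.7, 0.8]
gripper_width: 0.816
```

```bash
python3 -m creep '[{"slide":[0,10,-25],"yaw":0.01,"grip":75},{"slide":[0,0,-20],"yaw":0,"grip":75},{"slide":[0,0,0],"yaw":0,"grip":75},{"slide":[0,0,0],"yaw":0,"grip":75}]'
```

```text
time_s: 7.85
position: [0.5833, 0.2696, 0.0743]
ee_rot: [3.127, -0.076, -0.057]
force: [1.1, 0.5, 0.1]
gripper_width: 0.813
```

```bash
python3 -m creep '[{"slide":[0,3,-22],"yaw":0,"grip":75},{"slide":[0,0,-19],"yaw":0,"grip":75},{"slide":[0,0,0],"yaw":0,"grip":75},{"slide":[0,0,0],"yaw":0,"grip":75}]';python3 -m creep '[{"slide":[0,0,0],"yaw":0,"grip":30},{"slide":[0,0,0],"yaw":0,"grip":30},{"slide":[0,0,0],"yaw":0,"grip":30},{"slide":[0,0,0],"yaw":0,"grip":30}]' 15
```

```text
time_s: 8.25
position: [0.5855, 0.2732, 0.0409]
ee_rot: [3.131, -0.086, -0.058]
force: [1.4, 0.3, -0.1]
gripper_width: 0.814
time_s: 8.65
position: [0.5874, 0.2738, 0.0459]
ee_rot: [3.134, -0.092, -0.058]
force: [0.8, 0.4, 0.8]
gripper_width: 0.519
```

```bash
python3 -m creep '[{"slide":[-3,0,0],"yaw":0,"grip":70},{"slide":[0,0,0],"yaw":0,"grip":70},{"slide":[0,0,-8],"yaw":0,"grip":70},{"slide":[0,0,-8],"yaw":0,"grip":70}]'; python3 -m creep '[{"slide":[0,0,0],"yaw":0,"grip":70}]';  python3 -m creep '[{"slide":[0,0,0],"yaw":0,"grip":70}]'
```

```text
time_s: 9.05
position: [0.5848, 0.2741, 0.0303]
ee_rot: [3.135, -0.095, -0.058]
force: [-0.8, 0.2, -0.5]
gripper_width: 0.756
time_s: 9.15
position: [0.5848, 0.2739, 0.0299]
ee_rot: [3.134, -0.094, -0.058]
force: [-0.3, -1.9, 5.9]
gripper_width: 0.763
time_s: 9.25
position: [0.5849, 0.2738, 0.0298]
ee_rot: [3.134, -0.094, -0.058]
force: [-1.4, -1.5, 8.5]
gripper_width: 0.763
```

```bash
python3 -m creep '[{"slide":[0,0,3],"yaw":0,"grip":70},{"slide":[0,0,0],"yaw":0,"grip":30},{"slide":[0,0,0],"yaw":0,"grip":30},{"slide":[0,0,0],"yaw":0,"grip":30},{"slide":[0,0,0],"yaw":0,"grip":30}]' 20;python3 -m creep '[{"slide":[0,0,20],"yaw":0,"grip":30},{"slide":[0,0,25],"yaw":0,"grip":30},{"slide":[0,0,30],"yaw":0,"grip":30},{"slide":[0,0,0],"yaw":0,"grip":30},{"slide":[0,0,0],"yaw":0,"grip":30}]'
```

```text
time_s: 9.75
position: [0.584, 0.2734, 0.0304]
ee_rot: [3.133, -0.092, -0.058]
force: [-0.1, -0.7, 3.0]
gripper_width: 0.493
time_s: 10.25
position: [0.5823, 0.2728, 0.1052]
ee_rot: [3.131, -0.087, -0.058]
force: [0.0, 0.5, 0.0]
gripper_width: 0.488
```

```bash
python3 -m creep '[{"slide":[10,-40,5],"yaw":0,"grip":30},{"slide":[10,-45,0],"yaw":0,"grip":30},{"slide":[10,-45,0],"yaw":0,"grip":30},{"slide":[8,-40,0],"yaw":0,"grip":30},{"slide":[0,-20,0],"yaw":0,"grip":30},{"slide":[0,0,0],"yaw":0,"grip":30},{"slide":[0,0,0],"yaw":0,"grip":30},{"slide":[0,0,0],"yaw":0,"grip":30}]'
```

```text
time_s: 11.05
position: [0.6168, 0.078, 0.1019]
ee_rot: [3.131, -0.076, -0.055]
force: [0.6, 0.4, -1.0]
gripper_width: 0.489
```

```bash
python3 -m creep '[{"slide":[3,-8,-15],"yaw":0.01,"grip":30},{"slide":[0,0,-20],"yaw":0,"grip":30},{"slide":[0,0,-10],"yaw":0,"grip":30},{"slide":[0,0,0],"yaw":0,"grip":30},{"slide":[0,0,0],"yaw":0,"grip":30}]'
```

```text
time_s: 11.55
position: [0.6192, 0.0737, 0.0523]
ee_rot: [3.131, -0.074, -0.036]
force: [-0.5, 0.0, 0.3]
gripper_width: 0.495
```

```bash
python3 -m creep '[{"slide":[0,-4,-6],"yaw":0,"grip":30},{"slide":[0,0,-5],"yaw":0,"grip":30},{"slide":[0,0,0],"yaw":0,"grip":30},{"slide":[0,0,0],"yaw":0,"grip":30}]'
```

```text
time_s: 11.95
position: [0.6201, 0.0696, 0.0418]
ee_rot: [3.131, -0.077, -0.035]
force: [0.9, 0.4, -0.7]
gripper_width: 0.486
```

```bash
python3 -m creep '[{"slide":[0,0,-3],"yaw":0,"grip":30},{"slide":[0,0,-1],"yaw":0,"grip":30},{"slide":[0,0,0],"yaw":0,"grip":30}]'; python3 -m creep '[{"slide":[0,0,0],"yaw":0,"grip":54},{"slide":[0,0,0],"yaw":0,"grip":54},{"slide":[0,0,0],"yaw":0,"grip":54}]';python3 -m creep '[{"slide":[0,0,20],"yaw":0,"grip":54},{"slide":[0,0,30],"yaw":0,"grip":54},{"slide":[0,0,30],"yaw":0,"grip":54},{"slide":[0,0,0],"yaw":0,"grip":54},{"slide":[0,0,0],"yaw":0,"grip":54}]'
```

```text
time_s: 12.25
position: [0.6209, 0.0695, 0.0389]
ee_rot: [3.131, -0.079, -0.035]
force: [0.1, 0.9, -0.2]
gripper_width: 0.492
time_s: 12.55
position: [0.6209, 0.0696, 0.0389]
ee_rot: [3.131, -0.079, -0.035]
force: [-0.6, 0.6, 0.4]
gripper_width: 0.585
time_s: 13.05
position: [0.6196, 0.0696, 0.12]
ee_rot: [3.131, -0.076, -0.035]
force: [-0.5, 0.5, 0.1]
gripper_width: 0.589
```

```bash
python3 -m creep '[{"slide":[-26,40,5],"yaw":0.013,"grip":75},{"slide":[-28,42,0],"yaw":0.013,"grip":75},{"slide":[-28,42,0],"yaw":0.013,"grip":75},{"slide":[-28,42,0],"yaw":0.013,"grip":75},{"slide":[-22,33,0],"yaw":0.013,"grip":75},{"slide":[0,0,0],"yaw":0,"grip":75},{"slide":[0,0,0],"yaw":0,"grip":75},{"slide":[0,0,0],"yaw":0,"grip":75}]'
```

```text
time_s: 13.85
position: [0.4812, 0.2696, 0.1176]
ee_rot: [3.127, -0.068, 0.029]
force: [1.0, -0.2, 0.8]
gripper_width: 0.818
```

```bash
python3 -m creep '[{"slide":[6,-3,-22],"yaw":0,"grip":75},{"slide":[0,0,-25],"yaw":0,"grip":75},{"slide":[0,0,-15],"yaw":0,"grip":75},{"slide":[0,0,0],"yaw":0,"grip":75},{"slide":[0,0,0],"yaw":0,"grip":75}]'
```

```text
time_s: 14.35
position: [0.4922, 0.2606, 0.0531]
ee_rot: [3.127, -0.069, 0.02]
force: [-0.3, -0.4, -0.0]
gripper_width: 0.818
```

```bash
python3 -m creep '[{"slide":[-3,5,-12],"yaw":0,"grip":75},{"slide":[0,0,-8],"yaw":0,"grip":75},{"slide":[0,0,-1],"yaw":0,"grip":75},{"slide":[0,0,0],"yaw":0,"grip":75}]'; python3 -m creep '[{"slide":[0,0,0],"yaw":0,"grip":30},{"slide":[0,0,0],"yaw":0,"grip":30},{"slide":[0,0,0],"yaw":0,"grip":30},{"slide":[0,0,0],"yaw":0,"grip":30}]'
```

```text
time_s: 14.75
position: [0.4907, 0.2655, 0.0322]
ee_rot: [3.128, -0.072, 0.018]
force: [0.3, 0.4, -0.0]
gripper_width: 0.817
time_s: 15.15
position: [0.4911, 0.2659, 0.0332]
ee_rot: [3.129, -0.074, 0.018]
force: [0.3, 0.6, 1.1]
gripper_width: 0.517
```

```bash
python3 -m creep '[{"slide":[0,0,0],"yaw":0,"grip":30},{"slide":[0,0,25],"yaw":0,"grip":30},{"slide":[0,0,30],"yaw":0,"grip":30},{"slide":[0,0,25],"yaw":0,"grip":30},{"slide":[0,0,0],"yaw":0,"grip":30}]';python3 -m creep '[{"slide":[15,-40,0],"yaw":-0.015,"grip":30},{"slide":[15,-43,0],"yaw":-0.015,"grip":30},{"slide":[15,-43,0],"yaw":-0.015,"grip":30},{"slide":[12,-40,0],"yaw":-0.015,"grip":30},{"slide":[2,-20,0],"yaw":0,"grip":30},{"slide":[0,0,0],"yaw":0,"grip":30},{"slide":[0,0,0],"yaw":0,"grip":30},{"slide":[0,0,0],"yaw":0,"grip":30}]'
```

```text
time_s: 15.65
position: [0.4901, 0.2655, 0.115]
ee_rot: [3.128, -0.071, 0.018]
force: [0.1, 0.0, 0.5]
gripper_width: 0.491
time_s: 16.45
position: [0.5477, 0.0745, 0.1098]
ee_rot: [3.129, -0.067, -0.041]
force: [0.2, 0.3, -0.6]
gripper_width: 0.492
```

```bash
python3 -m creep '[{"slide":[4,-2,-22],"yaw":0,"grip":30},{"slide":[0,0,-22],"yaw":0,"grip":30},{"slide":[0,0,-14],"yaw":0,"grip":30},{"slide":[0,0,0],"yaw":0,"grip":30},{"slide":[0,0,0],"yaw":0,"grip":30}]'
```

```text
time_s: 16.95
position: [0.5508, 0.0794, 0.0501]
ee_rot: [3.129, -0.068, -0.032]
force: [0.7, -0.2, 0.5]
gripper_width: 0.491
```

```bash
python3 -m creep '[{"slide":[1,-7,0],"yaw":0,"grip":30},{"slide":[0,0,-5],"yaw":0,"grip":30},{"slide":[0,0,-4],"yaw":0,"grip":30},{"slide":[0,0,0],"yaw":0,"grip":30}]'
```

```text
time_s: 17.35
position: [0.553, 0.0729, 0.0429]
ee_rot: [3.13, -0.072, -0.031]
force: [0.3, 0.1, 0.3]
gripper_width: 0.492
```

```bash
python3 -m creep '[{"slide":[0,0,-2],"yaw":0,"grip":30},{"slide":[0,0,0],"yaw":0,"grip":30}]'; python3 -m creep '[{"slide":[0,0,0],"yaw":0,"grip":54},{"slide":[0,0,0],"yaw":0,"grip":54},{"slide":[0,0,0],"yaw":0,"grip":54}]';python3 -m creep '[{"slide":[0,0,20],"yaw":0,"grip":54},{"slide":[0,0,30],"yaw":0,"grip":54},{"slide":[0,0,30],"yaw":0,"grip":54},{"slide":[0,0,0],"yaw":0,"grip":54},{"slide":[0,0,0],"yaw":0,"grip":54}]'
```

```text
time_s: 17.55
position: [0.5535, 0.0728, 0.0413]
ee_rot: [3.13, -0.073, -0.031]
force: [-0.1, 0.1, -0.1]
gripper_width: 0.493
time_s: 17.85
position: [0.5536, 0.0727, 0.0414]
ee_rot: [3.13, -0.073, -0.031]
force: [-0.2, 0.3, -0.5]
gripper_width: 0.585
time_s: 18.35
position: [0.5522, 0.0727, 0.1228]
ee_rot: [3.13, -0.07, -0.031]
force: [-0.6, 0.9, -0.5]
gripper_width: 0.588
```

```bash
python3 -m creep '[{"slide":[-28,38,5],"yaw":0.02,"grip":75},{"slide":[-30,39,0],"yaw":0.02,"grip":75},{"slide":[-30,39,0],"yaw":0.02,"grip":75},{"slide":[-30,39,0],"yaw":0.02,"grip":75},{"slide":[-25,32,0],"yaw":0.02,"grip":75},{"slide":[0,0,0],"yaw":0,"grip":75},{"slide":[0,0,0],"yaw":0,"grip":75},{"slide":[0,0,0],"yaw":0,"grip":75}]'
```

```text
time_s: 19.15
position: [0.4018, 0.2622, 0.1214]
ee_rot: [3.127, -0.063, 0.07]
force: [-0.4, -0.1, -0.4]
gripper_width: 0.82
```

```bash
python3 -m creep '[{"slide":[6,3,-22],"yaw":0,"grip":75},{"slide":[0,0,-28],"yaw":0,"grip":75},{"slide":[0,0,-18],"yaw":0,"grip":75},{"slide":[0,0,0],"yaw":0,"grip":75},{"slide":[0,0,0],"yaw":0,"grip":75}]'; python3 -m creep '[{"slide":[0,0,0],"yaw":0,"grip":75}]'
```

```text
time_s: 19.65
position: [0.4129, 0.2606, 0.0509]
ee_rot: [3.127, -0.065, 0.06]
force: [0.5, 0.1, 0.4]
gripper_width: 0.818
time_s: 19.75
position: [0.4136, 0.2602, 0.0514]
ee_rot: [3.127, -0.065, 0.059]
force: [-0.2, 0.2, 0.4]
gripper_width: 0.815
```

```bash
python3 -m creep '[{"slide":[-4,0,-11],"yaw":0.01,"grip":75},{"slide":[0,0,-8],"yaw":0,"grip":75},{"slide":[0,0,0],"yaw":0,"grip":75},{"slide":[0,0,0],"yaw":0,"grip":30},{"slide":[0,0,0],"yaw":0,"grip":30},{"slide":[0,0,0],"yaw":0,"grip":30},{"slide":[0,0,0],"yaw":0,"grip":30},{"slide":[0,0,0],"yaw":0,"grip":30}]'
```

```text
time_s: 20.55
position: [0.4135, 0.2609, 0.0365]
ee_rot: [3.13, -0.074, 0.067]
force: [-0.5, 0.4, -0.3]
gripper_width: 0.49
```

```bash
python3 -m creep '[{"slide":[0,0,28],"yaw":0,"grip":30},{"slide":[0,0,30],"yaw":0,"grip":30},{"slide":[0,0,30],"yaw":0,"grip":30},{"slide":[10,-10,0],"yaw":0,"grip":30},{"slide":[25,-44,0],"yaw":-0.02,"grip":30},{"slide":[25,-44,0],"yaw":-0.02,"grip":30},{"slide":[25,-44,0],"yaw":-0.02,"grip":30},{"slide":[25,-44,0],"yaw":-0.02,"grip":30}]';python3 -m creep '[{"slide":[25,-40,0],"yaw":-0.02,"grip":30},{"slide":[20,-40,0],"yaw":0,"grip":30},{"slide":[12,-25,0],"yaw":0,"grip":30},{"slide":[0,0,0],"yaw":0,"grip":30},{"slide":[0,0,0],"yaw":0,"grip":30},{"slide":[0,0,0],"yaw":0,"grip":30}]'
```

```text
time_s: 21.35
position: [0.5214, 0.0766, 0.1289]
ee_rot: [3.131, -0.075, -0.004]
force: [0.7, -0.2, -0.1]
gripper_width: 0.486
time_s: 21.95
position: [0.5816, -0.0389, 0.1283]
ee_rot: [3.13, -0.075, -0.033]
force: [0.1, 0.1, -0.4]
gripper_width: 0.487
```

```bash
python3 -m creep '[{"slide":[0,-2,-25],"yaw":-0.01,"grip":30},{"slide":[0,0,-25],"yaw":0,"grip":30},{"slide":[0,0,-20],"yaw":0,"grip":30},{"slide":[0,0,0],"yaw":0,"grip":30},{"slide":[0,0,0],"yaw":0,"grip":30}]'
```

```text
time_s: 22.45
position: [0.58, -0.0341, 0.0582]
ee_rot: [3.131, -0.076, -0.035]
force: [0.0, -0.0, 0.1]
gripper_width: 0.49
```

```bash
python3 -m creep '[{"slide":[1,-8,0],"yaw":0,"grip":30},{"slide":[0,0,-6],"yaw":0,"grip":30},{"slide":[0,0,-6],"yaw":0,"grip":30},{"slide":[0,0,0],"yaw":0,"grip":30}]'; python3 -m creep '[{"slide":[0,0,-1],"yaw":0,"grip":30}]'
```

```text
time_s: 22.85
position: [0.5826, -0.042, 0.049]
ee_rot: [3.13, -0.082, -0.033]
force: [0.3, 0.8, 0.4]
gripper_width: 0.489
time_s: 22.95
position: [0.5828, -0.0422, 0.0481]
ee_rot: [3.13, -0.082, -0.034]
force: [-0.2, -0.1, 0.2]
gripper_width: 0.491
```

Lower, release, rise and move back for a look.

```bash
python3 -m creep '[{"slide":[0,0,-3],"yaw":0,"grip":30},{"slide":[0,0,-1],"yaw":0,"grip":30},{"slide":[0,0,0],"yaw":0,"grip":30}]'; python3 -m creep '[{"slide":[0,0,0],"yaw":0,"grip":53},{"slide":[0,0,0],"yaw":0,"grip":53},{"slide":[0,0,0],"yaw":0,"grip":53}]';python3 -m creep '[{"slide":[0,0,20],"yaw":0,"grip":53},{"slide":[0,0,30],"yaw":0,"grip":53},{"slide":[0,0,40],"yaw":0,"grip":53},{"slide":[-25,0,40],"yaw":0,"grip":53},{"slide":[-40,0,40],"yaw":0,"grip":53},{"slide":[-45,0,30],"yaw":0,"grip":53},{"slide":[0,0,0],"yaw":0,"grip":53},{"slide":[0,0,0],"yaw":0,"grip":53}]'
python3 -c "
from h import *
snap('wrist','w4');snap('top','t4')"
```

```text
time_s: 23.25
position: [0.5831, -0.0423, 0.0445]
ee_rot: [3.13, -0.083, -0.034]
force: [0.1, -0.1, 1.3]
gripper_width: 0.49
time_s: 23.55
position: [0.5832, -0.0422, 0.0444]
ee_rot: [3.13, -0.083, -0.034]
force: [0.5, 0.1, 0.4]
gripper_width: 0.575
time_s: 24.35
position: [0.4766, -0.0419, 0.2423]
ee_rot: [3.129, -0.083, -0.034]
force: [0.4, -0.9, -0.2]
gripper_width: 0.577
```

View pics/w4.png

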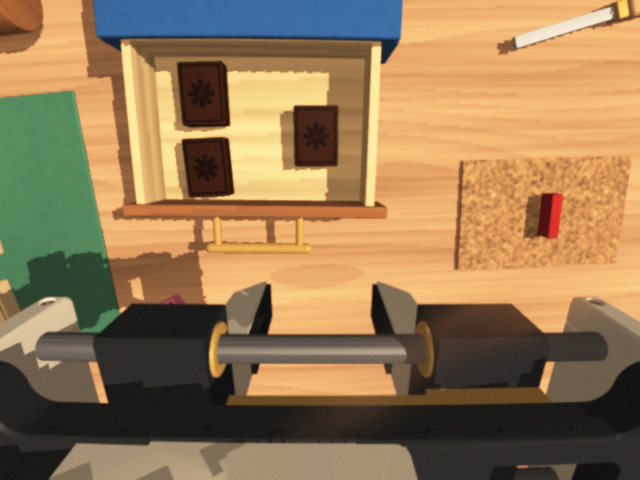

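The wrist view shows the three walnuts flat in the drawer at (204,94), (207,167) and (316,136). The handle runs from (208,247) to (310,249), and the sheet with its bar is at (551,216).

Run:
```python
from h import *
p=lambda q,z:px('w4',q,z)[:,:2].round(4).tolist()
print('tiles',p([(203,93),(207,167),(316,136)],.032))
print('handle',p([(208,247),(310,249)],.045)); print('front outer/inner',p([(124,216),(386,218),(124,206),(386,206)],.064))
print('side rims L in/out, R in/out at front',p([(158,203),(135,203),(364,203),(376,203)],.059))
print('sheet',p([(459,160),(627,157),(632,263),(458,268)],.004),'bar',p([(543,193),(561,195),(559,238),(541,237)],.024))
```

```text
tiles [[0.6222, 0.0676], [0.5505, 0.071], [0.5771, -0.0424]]
handle [[0.4688, 0.0748], [0.4628, -0.0319]]
front outer/inner [[0.5073, 0.147], [0.496, -0.1076], [0.517, 0.1454], [0.5077, -0.1075]]
side rims L in/out, R in/out at front [[0.5181, 0.1141], [0.519, 0.1369], [0.5107, -0.0869], [0.5103, -0.0987]]
sheet [[0.5489, -0.2015], [0.5479, -0.4], [0.4192, -0.4295], [0.422, -0.2078]] bar [[0.5112, -0.2892], [0.5084, -0.3101], [0.4597, -0.3141], [0.4616, -0.2926]]
```

```bash
python3 -m creep '[{"slide":[-12,-40,0],"yaw":0.01,"grip":50},{"slide":[-12,-44,0],"yaw":0.01,"grip":50},{"slide":[-12,-44,0],"yaw":0.01,"grip":50},{"slide":[-12,-44,0],"yaw":0.01,"grip":50},{"slide":[-12,-44,0],"yaw":0.01,"grip":50},{"slide":[-12,-40,-20],"yaw":0.01,"grip":50},{"slide":[0,0,0],"yaw":0,"grip":50},{"slide":[0,0,0],"yaw":0,"grip":50}]'
python3 -c "
from h import *
snap('wrist','w5')"
```

```text
time_s: 25.25
position: [0.4053, -0.3078, 0.2088]
ee_rot: [3.14, -0.069, 0.034]
force: [1.0, 0.4, -1.5]
gripper_width: 0.541
```

View pics/w5.png

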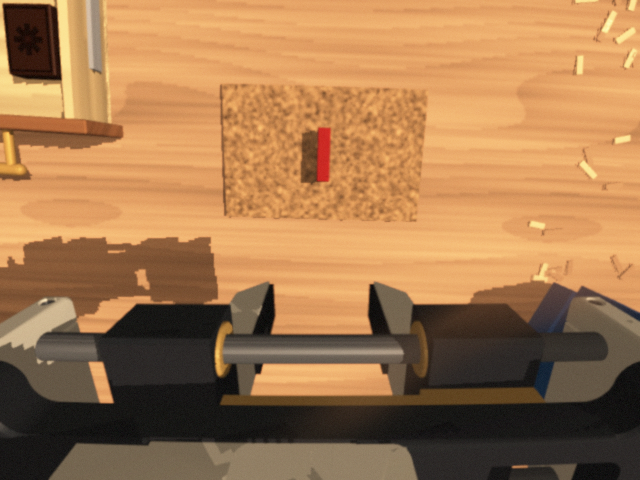

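The sheet is undisturbed, with corners at (222,85), (426,91), (416,220) and (226,216), and the bar's top runs from (318..330,127) to (317..329,181).

Run:
```python
from h import *
p=lambda q,z:px('w5',q,z)[:,:2].round(4)
a=p([(222,85),(426,91),(416,220),(226,216)],.004); print(a.tolist(),a.mean(0)); b=p([(319,127),(330,127),(328,181),(317,181)],.024); print(b.tolist(),b.mean(0))
```

```text
[[0.5469, -0.2071], [0.5483, -0.4044], [0.4214, -0.4071], [0.4188, -0.2073]] [ 0.48385  -0.306475]
[[0.5091, -0.3022], [0.5094, -0.3124], [0.4598, -0.3125], [0.4594, -0.3019]] [ 0.484425 -0.30725 ]
```

```bash
python3 -m creep '[{"slide":[25,1,-20],"yaw":-0.008,"grip":50},{"slide":[28,1,-30],"yaw":-0.008,"grip":50},{"slide":[22,1,-30],"yaw":-0.008,"grip":50},{"slide":[0,0,-20],"yaw":0,"grip":50},{"slide":[0,0,0],"yaw":0,"grip":50},{"slide":[0,0,0],"yaw":0,"grip":50}]'
```

```text
time_s: 25.9
position: [0.4879, -0.297, 0.1057]
ee_rot: [3.14, -0.07, 0.019]
force: [0.1, -0.1, 0.8]
gripper_width: 0.544
```

```bash
python3 -m creep '[{"slide":[-3,-9,-25],"yaw":-0.01,"grip":50},{"slide":[0,0,-20],"yaw":0,"grip":50},{"slide":[0,0,-10],"yaw":0,"grip":50},{"slide":[0,0,0],"yaw":0,"grip":50},{"slide":[0,0,0],"yaw":0,"grip":50}]'
```

```text
time_s: 26.4
position: [0.4884, -0.3065, 0.0567]
ee_rot: [3.133, -0.078, 0.012]
force: [-0.4, -1.0, 0.5]
gripper_width: 0.546
```

```bash
python3 -m creep '[{"slide":[-5,0,-10],"yaw":0,"grip":50},{"slide":[0,0,-12],"yaw":0,"grip":50},{"slide":[0,0,-2],"yaw":0,"grip":50},{"slide":[0,0,0],"yaw":0,"grip":50}]'; python3 -m creep '[{"slide":[0,0,0],"yaw":0,"grip":50}]'
```

```text
time_s: 26.8
position: [0.4838, -0.3072, 0.0335]
ee_rot: [3.13, -0.082, 0.013]
force: [-0.7, -0.2, -0.3]
gripper_width: 0.544
time_s: 26.9
position: [0.4838, -0.3072, 0.0334]
ee_rot: [3.13, -0.081, 0.013]
force: [0.2, 0.5, 0.4]
gripper_width: 0.541
```

```bash
python3 -m creep '[{"slide":[0,0,0],"yaw":0,"grip":5},{"slide":[0,0,0],"yaw":0,"grip":5},{"slide":[0,0,0],"yaw":0,"grip":5},{"slide":[0,0,0],"yaw":0,"grip":5},{"slide":[0,0,0],"yaw":0,"grip":5}]' 40; python3 -m creep '[{"slide":[0,0,15],"yaw":0,"grip":5},{"slide":[0,0,25],"yaw":0,"grip":5},{"slide":[0,0,30],"yaw":0,"grip":5},{"slide":[0,0,30],"yaw":0,"grip":5},{"slide":[0,0,0],"yaw":0,"grip":5},{"slide":[0,0,0],"yaw":0,"grip":5}]'
```

```text
time_s: 27.4
position: [0.4843, -0.3075, 0.0341]
ee_rot: [3.13, -0.082, 0.013]
force: [0.4, -0.1, -0.3]
gripper_width: 0.158
time_s: 28.0
position: [0.4825, -0.306, 0.1353]
ee_rot: [3.133, -0.078, 0.012]
force: [-0.8, 0.6, -2.4]
gripper_width: 0.127
```

```bash
python3 -m creep '[{"slide":[6,20,0],"yaw":-0.005,"grip":5},{"slide":[12,36,0],"yaw":-0.007,"grip":5},{"slide":[12,36,0],"yaw":-0.007,"grip":5},{"slide":[12,36,0],"yaw":-0.007,"grip":5},{"slide":[12,36,0],"yaw":-0.007,"grip":5},{"slide":[12,36,0],"yaw":-0.007,"grip":5},{"slide":[12,36,0],"yaw":-0.007,"grip":5},{"slide":[12,36,0],"yaw":-0.007,"grip":5}]'; python3 -m creep '[{"slide":[10,20,0],"yaw":0,"grip":5},{"slide":[4,10,0],"yaw":0,"grip":5},{"slide":[0,0,0],"yaw":0,"grip":5},{"slide":[0,0,0],"yaw":0,"grip":5},{"slide":[0,0,0],"yaw":0,"grip":5}]'
```

```text
time_s: 28.8
position: [0.5679, -0.0272, 0.1231]
ee_rot: [3.138, -0.061, -0.054]
force: [0.9, 0.2, -0.6]
gripper_width: 0.123
time_s: 29.3
position: [0.5794, 0.0075, 0.1168]
ee_rot: [3.139, -0.051, -0.049]
force: [0.2, -1.2, -2.1]
gripper_width: 0.125
```

```bash
python3 -m creep '[{"slide":[6,8,0],"yaw":0.007,"grip":5},{"slide":[0,0,0],"yaw":0,"grip":5},{"slide":[0,0,0],"yaw":0,"grip":5},{"slide":[0,0,0],"yaw":0,"grip":5}]'
python3 -c "
from h import *
snap('wrist','w6')"
```

```text
time_s: 29.7
position: [0.5856, 0.013, 0.117]
ee_rot: [3.139, -0.051, -0.045]
force: [-0.4, -0.2, -1.6]
gripper_width: 0.125
```

View pics/w6.png

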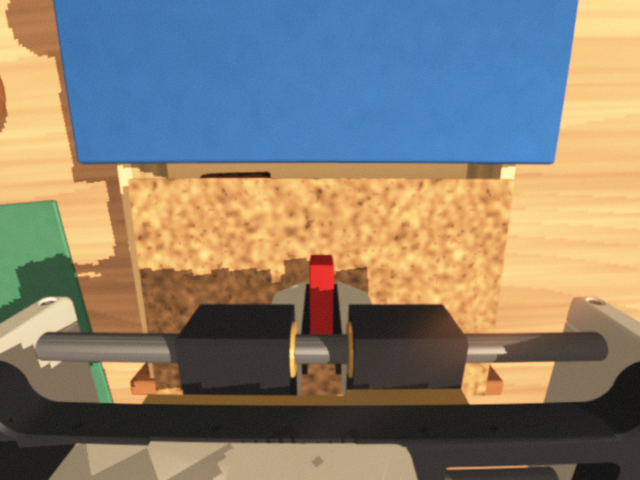

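The sheet hangs level over the drawer, its rear corners at (132,180) and (515,180); the drawer's front tips show at (143,380) and (494,380).

Run:
```python
from h import *
p=lambda q,z:px('w6',q,z)[:,:2].round(4)
print(p([(132,180),(515,180)],.091).tolist(),p([(79,161),(555,162)],.072).tolist(),p([(132,382),(502,382)],.064).tolist(), p([(119,165),(516,165)],.059).tolist())
```

```text
[[0.6544, 0.1028], [0.646, -0.085]] [[0.6652, 0.1414], [0.653, -0.1175]] [[0.5184, 0.1453], [0.507, -0.1071]] [[0.6617, 0.1273], [0.6514, -0.1034]]
```

```bash
python3 -m creep '[{"slide":[0,2,-10],"yaw":0,"grip":5},{"slide":[0,0,-10],"yaw":0,"grip":5},{"slide":[0,0,0],"yaw":0,"grip":5},{"slide":[0,0,0],"yaw":0,"grip":5}]'
```

```text
time_s: 30.15
position: [0.585, 0.0151, 0.0947]
ee_rot: [3.139, -0.05, -0.045]
force: [0.4, 0.1, -1.2]
gripper_width: 0.125
```

```bash
python3 -m creep '[{"slide":[0.5,0.5,-9],"yaw":0,"grip":5},{"slide":[0,0,-8],"yaw":0,"grip":5},{"slide":[0,0,0],"yaw":0,"grip":5},{"slide":[0,0,0],"yaw":0,"grip":5}]'; python3 -m creep '[{"slide":[0,0,-5],"yaw":0,"grip":5},{"slide":[0,0,0],"yaw":0,"grip":5},{"slide":[0,0,0],"yaw":0,"grip":5}]'
```

```text
time_s: 30.55
position: [0.5855, 0.0157, 0.0759]
ee_rot: [3.139, -0.049, -0.045]
force: [0.2, -0.1, -1.0]
gripper_width: 0.129
time_s: 30.85
position: [0.5857, 0.0157, 0.0707]
ee_rot: [3.139, -0.05, -0.045]
force: [-0.7, -0.6, -1.6]
gripper_width: 0.123
```

```bash
python3 -m creep '[{"slide":[0,0,-5],"yaw":0,"grip":5},{"slide":[0,0,0],"yaw":0,"grip":5},{"slide":[0,0,0],"yaw":0,"grip":5}]'; python3 -m creep '[{"slide":[0,0,-3],"yaw":0,"grip":5},{"slide":[0,0,0],"yaw":0,"grip":5}]'
```

```text
time_s: 31.15
position: [0.5889, 0.0155, 0.0695]
ee_rot: [3.139, -0.059, -0.045]
force: [0.3, 0.3, -1.1]
gripper_width: 0.125
time_s: 31.35
position: [0.5907, 0.0154, 0.0687]
ee_rot: [3.138, -0.065, -0.045]
force: [-0.1, 0.2, -0.3]
gripper_width: 0.124
```

```bash
python3 -m creep '[{"slide":[-4,0,0],"yaw":0,"grip":5},{"slide":[0,0,-1],"yaw":0,"grip":5},{"slide":[0,0,0],"yaw":0,"grip":5}]'; python3 -m creep '[{"slide":[0,0,0],"yaw":0,"grip":24},{"slide":[0,0,0],"yaw":0,"grip":24},{"slide":[0,0,0],"yaw":0,"grip":24}]'; python3 -m creep '[{"slide":[0,0,15],"yaw":0,"grip":24},{"slide":[0,0,30],"yaw":0,"grip":40},{"slide":[0,0,40],"yaw":0,"grip":40},{"slide":[-30,0,40],"yaw":0,"grip":40},{"slide":[-40,0,40],"yaw":0,"grip":40},{"slide":[-35,0,20],"yaw":0,"grip":40},{"slide":[0,0,0],"yaw":0,"grip":40},{"slide":[0,0,0],"yaw":0,"grip":40}]'
python3 -c "
from h import *
snap('wrist','w7')"
```

```text
time_s: 31.65
position: [0.5869, 0.0154, 0.0685]
ee_rot: [3.138, -0.067, -0.045]
force: [0.6, 0.4, 0.9]
gripper_width: 0.121
time_s: 31.95
position: [0.5856, 0.0154, 0.0674]
ee_rot: [3.139, -0.064, -0.045]
force: [-0.2, 0.3, 0.1]
gripper_width: 0.257
time_s: 32.75
position: [0.4783, 0.0155, 0.2501]
ee_rot: [3.139, -0.057, -0.046]
force: [0.0, -0.1, -0.1]
gripper_width: 0.439
```

View pics/w7.png

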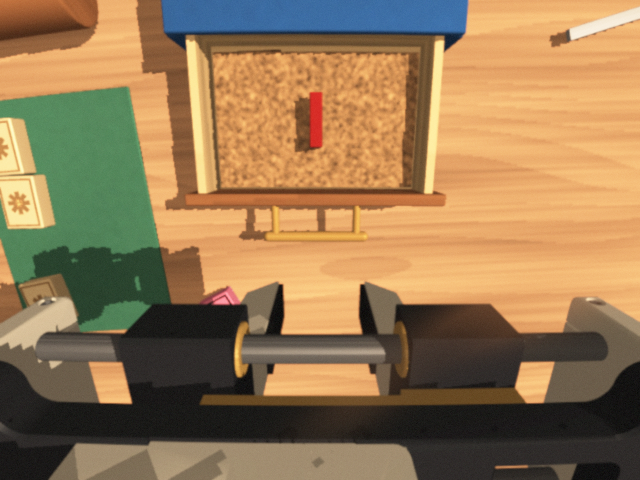

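The sheet lies in the drawer, bar at (316,120), with an even margin round it. The first two limes now stand close together, so one was knocked. I'll measure the sheet, then look at the limes.

```bash
python3 - <<'E'
from h import *
p=lambda q,z:px('w7',q,z)[:,:2].round(4)
print(p([(214,51),(418,52),(414,188),(217,189)],.036).tolist()); b=p([(311,93),(322,93),(321,147),(310,147)],.056);print(b.tolist(),b.mean(0))
print(p([(267,236),(367,237)],.045).tolist())
E
python3 -m creep '[{"slide":[-10,42,0],"yaw":0,"grip":75},{"slide":[-10,46,0],"yaw":0,"grip":75},{"slide":[-10,46,0],"yaw":0,"grip":75},{"slide":[-10,46,0],"yaw":0,"grip":75},{"slide":[-10,46,0],"yaw":0,"grip":75},{"slide":[-10,46,0],"yaw":0,"grip":75},{"slide":[-10,40,0],"yaw":0,"grip":75},{"slide":[0,0,0],"yaw":0,"grip":75}]'
python3 -m creep '[{"slide":[-10,20,0],"yaw":0,"grip":75},{"slide":[0,0,0],"yaw":0,"grip":75},{"slide":[0,0,0],"yaw":0,"grip":75}]'
python3 -c "
from h import *
snap('wrist','w8')"
```

```text
[[0.6574, 0.1107], [0.6475, -0.0862], [0.5165, -0.0847], [0.5249, 0.1232]]
[[0.6111, 0.0187], [0.6106, 0.0085], [0.562, 0.0116], [0.5625, 0.0222]] [0.58655 0.01525]
[[0.4736, 0.0731], [0.4677, -0.0332]]
time_s: 33.6
position: [0.4092, 0.3389, 0.2381]
ee_rot: [3.133, -0.043, -0.052]
force: [-0.3, -1.0, 0.0]
gripper_width: 0.817
time_s: 33.9
position: [0.3997, 0.3599, 0.2331]
ee_rot: [3.127, -0.037, -0.049]
force: [0.2, 0.1, 1.5]
gripper_width: 0.817
```

View pics/w8.png

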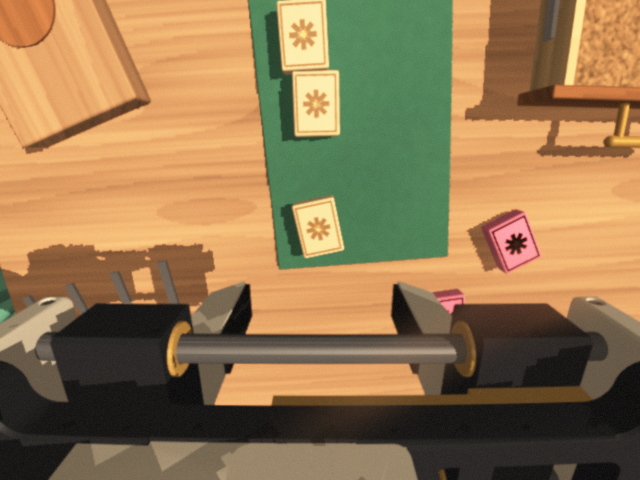

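Three limes, with rosettes at (303,34), (316,103) and (318,228). The middle one has slid next to the far one and all lie flat.

Run:
```python
from h import *
print(px('w8',[(303,34),(316,103),(318,228)],.024).round(4))
for q in ([(277,1),(324,0),(328,67),(283,72)],[(294,71),(338,70),(338,134),(295,135)],[(293,205),(331,197),(344,247),(305,256)]):
    P=px('w8',q,.024)[:,:2]; d=P[0]-P[3]+P[1]-P[2]; print(P.mean(0).round(4),'yaw',np.arctan2(d[1],d[0]).round(3),np.linalg.norm(d/2).round(3),np.linalg.norm(P[0]-P[1]).round(3))
```

```text
[[0.5823 0.3651 0.024 ]
 [0.5212 0.3563 0.024 ]
 [0.3963 0.3607 0.024 ]]
[0.5809 0.3652] yaw 0.018 0.059 0.043
[0.5211 0.356 ] yaw -0.044 0.059 0.042
[0.3976 0.3603] yaw 0.185 0.057 0.041
```

```bash
python3 -m creep '[{"slide":[0,0,-35],"yaw":0.06,"grip":75},{"slide":[0,0,-40],"yaw":0.06,"grip":75},{"slide":[0,0,-40],"yaw":0.06,"grip":75},{"slide":[0,0,-30],"yaw":0.05,"grip":75},{"slide":[0,0,0],"yaw":0,"grip":75},{"slide":[0,0,0],"yaw":0,"grip":75}]' 20
```

```text
time_s: 34.55
position: [0.4047, 0.3541, 0.0847]
ee_rot: [3.129, -0.04, 0.179]
force: [-0.0, -1.0, 0.1]
gripper_width: 0.821
```

```bash
python3 -m creep '[{"slide":[-7,6,-20],"yaw":0,"grip":75},{"slide":[0,0,-20],"yaw":0,"grip":75},{"slide":[0,0,-9],"yaw":0,"grip":75},{"slide":[0,0,0],"yaw":0,"grip":75},{"slide":[0,0,0],"yaw":0,"grip":75}]'
```

```text
time_s: 35.05
position: [0.4039, 0.3618, 0.043]
ee_rot: [3.135, -0.054, 0.171]
force: [-0.0, -1.1, -0.1]
gripper_width: 0.818
```

```bash
python3 -m creep '[{"slide":[-6,-1,-5],"yaw":0,"grip":75},{"slide":[-1,0,-6],"yaw":0,"grip":75},{"slide":[0,0,0],"yaw":0,"grip":75}]'; python3 -m creep '[{"slide":[0,0,0],"yaw":0,"grip":30},{"slide":[0,0,0],"yaw":0,"grip":30},{"slide":[0,0,0],"yaw":0,"grip":30},{"slide":[0,0,0],"yaw":0,"grip":30},{"slide":[0,0,0],"yaw":0,"grip":30}]'
```

```text
time_s: 35.35
position: [0.3977, 0.3614, 0.0338]
ee_rot: [3.137, -0.058, 0.171]
force: [-0.1, -0.5, 0.1]
gripper_width: 0.814
time_s: 35.85
position: [0.3979, 0.3616, 0.0342]
ee_rot: [3.137, -0.059, 0.171]
force: [-0.1, 0.6, -0.5]
gripper_width: 0.491
```

```bash
python3 -m creep '[{"slide":[0,0,30],"yaw":0,"grip":30},{"slide":[0,0,35],"yaw":0,"grip":30},{"slide":[5,-10,35],"yaw":-0.02,"grip":30},{"slide":[23,-42,0],"yaw":-0.03,"grip":30},{"slide":[23,-42,0],"yaw":-0.03,"grip":30},{"slide":[23,-42,0],"yaw":-0.03,"grip":30},{"slide":[23,-42,0],"yaw":-0.03,"grip":30},{"slide":[23,-42,0],"yaw":-0.03,"grip":30}]';python3 -m creep '[{"slide":[20,-36,0],"yaw":-0.03,"grip":30},{"slide":[12,-22,0],"yaw":-0.01,"grip":30},{"slide":[0,0,0],"yaw":0,"grip":30},{"slide":[0,0,0],"yaw":0,"grip":30},{"slide":[0,0,0],"yaw":0,"grip":30}]'
```

```text
time_s: 36.65
position: [0.5182, 0.1385, 0.1388]
ee_rot: [3.138, -0.061, 0.006]
force: [0.2, 1.0, -0.1]
gripper_width: 0.489
time_s: 37.15
position: [0.5531, 0.0724, 0.1386]
ee_rot: [3.137, -0.062, -0.045]
force: [0.5, 0.5, -0.7]
gripper_width: 0.485
```

```bash
python3 -m creep '[{"slide":[0,-3,-20],"yaw":0,"grip":30},{"slide":[0,0,-20],"yaw":0,"grip":30},{"slide":[0,0,-16],"yaw":0,"grip":30},{"slide":[0,0,0],"yaw":0,"grip":30},{"slide":[0,0,0],"yaw":0,"grip":30}]'
```

```text
time_s: 37.65
position: [0.5515, 0.0757, 0.0826]
ee_rot: [3.138, -0.064, -0.035]
force: [2.4, -0.4, 0.7]
gripper_width: 0.488
```

```bash
python3 -m creep '[{"slide":[2,-4,-5],"yaw":-0.01,"grip":30},{"slide":[0,0,-5],"yaw":0,"grip":30},{"slide":[0,0,-2],"yaw":0,"grip":30},{"slide":[0,0,0],"yaw":0,"grip":30}]'; python3 -m creep '[{"slide":[0,0,-2],"yaw":0,"grip":30},{"slide":[0,0,0],"yaw":0,"grip":30}]'
```

```text
time_s: 38.05
position: [0.5541, 0.0727, 0.0719]
ee_rot: [3.138, -0.066, -0.045]
force: [-0.1, -0.5, -0.6]
gripper_width: 0.487
time_s: 38.25
position: [0.5541, 0.0726, 0.07]
ee_rot: [3.139, -0.067, -0.045]
force: [-0.3, -0.2, -0.8]
gripper_width: 0.487
```

```bash
python3 -m creep '[{"slide":[0,0,-3],"yaw":0,"grip":30},{"slide":[0,0,0],"yaw":0,"grip":30}]'; python3 -m creep '[{"slide":[0,0,0],"yaw":0,"grip":53},{"slide":[0,0,0],"yaw":0,"grip":53},{"slide":[0,0,0],"yaw":0,"grip":53}]'; python3 -m creep '[{"slide":[0,0,25],"yaw":0,"grip":53},{"slide":[0,0,35],"yaw":0,"grip":53},{"slide":[-5,30,10],"yaw":0,"grip":75},{"slide":[-7,42,0],"yaw":0,"grip":75},{"slide":[-7,42,0],"yaw":0,"grip":75},{"slide":[-7,42,0],"yaw":0,"grip":75},{"slide":[-7,42,0],"yaw":0,"grip":75},{"slide":[-7,42,0],"yaw":0,"grip":75}]';python3 -m creep '[{"slide":[-3,42,0],"yaw":0,"grip":75},{"slide":[0,22,0],"yaw":0,"grip":75},{"slide":[0,0,0],"yaw":0,"grip":75},{"slide":[0,0,0],"yaw":0,"grip":75}]'
```

```text
time_s: 38.45
position: [0.5542, 0.0726, 0.0669]
ee_rot: [3.139, -0.067, -0.045]
force: [0.6, 1.4, -0.7]
gripper_width: 0.488
time_s: 38.75
position: [0.5544, 0.0725, 0.067]
ee_rot: [3.139, -0.067, -0.045]
force: [-0.8, -0.0, -0.8]
gripper_width: 0.576
time_s: 39.55
position: [0.5142, 0.3153, 0.1413]
ee_rot: [3.14, -0.071, -0.056]
force: [0.0, 0.0, 0.9]
gripper_width: 0.818
time_s: 39.95
position: [0.5082, 0.3875, 0.1412]
ee_rot: [3.141, -0.071, -0.048]
force: [0.4, -0.7, 0.4]
gripper_width: 0.819
```

```bash
python3 -m creep '[{"slide":[12,-28,-20],"yaw":0,"grip":75},{"slide":[0,0,-25],"yaw":0,"grip":75},{"slide":[0,0,-25],"yaw":0,"grip":75},{"slide":[0,0,0],"yaw":0,"grip":75},{"slide":[0,0,0],"yaw":0,"grip":75}]'
```

```text
time_s: 40.45
position: [0.5223, 0.3528, 0.0715]
ee_rot: [3.141, -0.073, -0.053]
force: [-0.1, -0.1, 0.5]
gripper_width: 0.819
```

```bash
python3 -m creep '[{"slide":[-1,3,-18],"yaw":0.01,"grip":75},{"slide":[0,0,-16],"yaw":0,"grip":75},{"slide":[0,0,-3],"yaw":0,"grip":75},{"slide":[0,0,0],"yaw":0,"grip":75}]';python3 -m creep '[{"slide":[0,0,0],"yaw":0,"grip":75}]'
```

```text
time_s: 40.85
position: [0.5247, 0.3555, 0.0401]
ee_rot: [-3.138, -0.081, -0.045]
force: [-0.3, 0.2, -0.9]
gripper_width: 0.817
time_s: 40.95
position: [0.5253, 0.3556, 0.0414]
ee_rot: [-3.137, -0.082, -0.046]
force: [0.5, 0.3, -0.2]
gripper_width: 0.816
```

```bash
python3 -m creep '[{"slide":[-4,0,-5],"yaw":0,"grip":75},{"slide":[0,0,-3],"yaw":0,"grip":75},{"slide":[0,0,-1],"yaw":0,"grip":60},{"slide":[0,0,0],"yaw":0,"grip":30},{"slide":[0,0,0],"yaw":0,"grip":30},{"slide":[0,0,0],"yaw":0,"grip":30},{"slide":[0,0,0],"yaw":0,"grip":30},{"slide":[0,0,0],"yaw":0,"grip":30}]'
```

```text
time_s: 41.75
position: [0.5221, 0.3563, 0.0344]
ee_rot: [-3.135, -0.086, -0.046]
force: [-0.4, -0.0, -1.5]
gripper_width: 0.485
```

```bash
python3 -m creep '[{"slide":[0,0,30],"yaw":0,"grip":30},{"slide":[0,0,35],"yaw":0,"grip":30},{"slide":[4,-10,35],"yaw":0,"grip":30},{"slide":[15,-42,0],"yaw":0,"grip":30},{"slide":[15,-42,0],"yaw":0,"grip":30},{"slide":[15,-42,0],"yaw":0,"grip":30},{"slide":[15,-42,0],"yaw":0,"grip":30},{"slide":[15,-42,0],"yaw":0,"grip":30}]';python3 -m creep '[{"slide":[12,-36,0],"yaw":0,"grip":30},{"slide":[7,-20,0],"yaw":0,"grip":30},{"slide":[0,0,0],"yaw":0,"grip":30},{"slide":[0,0,0],"yaw":0,"grip":30},{"slide":[0,0,0],"yaw":0,"grip":30}]'
```

```text
time_s: 42.55
position: [0.6002, 0.1345, 0.1387]
ee_rot: [-3.135, -0.088, -0.035]
force: [1.2, -0.4, 0.4]
gripper_width: 0.49
time_s: 43.05
position: [0.621, 0.0702, 0.1387]
ee_rot: [-3.136, -0.088, -0.042]
force: [0.5, -0.1, -0.0]
gripper_width: 0.488
```

```bash
python3 -m creep '[{"slide":[1,-4,-20],"yaw":0,"grip":30},{"slide":[0,0,-20],"yaw":0,"grip":30},{"slide":[0,0,-16],"yaw":0,"grip":30},{"slide":[0,0,0],"yaw":0,"grip":30},{"slide":[0,0,0],"yaw":0,"grip":30}]';python3 -m creep '[{"slide":[1,-2,-5],"yaw":-0.01,"grip":30},{"slide":[0,0,-3],"yaw":0,"grip":30},{"slide":[0,0,0],"yaw":0,"grip":30}]'
```

```text
time_s: 43.55
position: [0.6208, 0.0734, 0.0825]
ee_rot: [-3.135, -0.09, -0.034]
force: [0.6, -0.0, -0.1]
gripper_width: 0.489
time_s: 43.85
position: [0.6228, 0.0727, 0.0763]
ee_rot: [-3.134, -0.094, -0.043]
force: [0.0, -0.3, -0.0]
gripper_width: 0.487
```

```bash
python3 -m creep '[{"slide":[0,-3,-4],"yaw":0,"grip":30},{"slide":[0,0,-3],"yaw":0,"grip":30},{"slide":[0,0,-2],"yaw":0,"grip":30},{"slide":[0,0,0],"yaw":0,"grip":30}]';python3 -m creep '[{"slide":[0,0,0],"yaw":0,"grip":30}]'
```

```text
time_s: 44.25
position: [0.6233, 0.0691, 0.0674]
ee_rot: [-3.134, -0.095, -0.043]
force: [0.1, 0.1, -0.7]
gripper_width: 0.491
time_s: 44.35
position: [0.6232, 0.069, 0.0673]
ee_rot: [-3.134, -0.095, -0.044]
force: [-0.4, 0.3, -1.0]
gripper_width: 0.49
```

```bash
python3 -m creep '[{"slide":[0,0,-1],"yaw":0,"grip":30},{"slide":[0,0,0],"yaw":0,"grip":53},{"slide":[0,0,0],"yaw":0,"grip":53},{"slide":[0,0,0],"yaw":0,"grip":53}]'; python3 -m creep '[{"slide":[0,0,25],"yaw":0,"grip":53},{"slide":[0,0,35],"yaw":0,"grip":53},{"slide":[-5,30,10],"yaw":0.01,"grip":75},{"slide":[-6,42,0],"yaw":0.01,"grip":75},{"slide":[-6,42,0],"yaw":0.01,"grip":75},{"slide":[-6,42,0],"yaw":0.01,"grip":75},{"slide":[-6,42,0],"yaw":0.01,"grip":75},{"slide":[-6,42,0],"yaw":0.01,"grip":75}]';python3 -m creep '[{"slide":[-3,34,0],"yaw":0,"grip":75},{"slide":[0,10,0],"yaw":0,"grip":75},{"slide":[0,0,0],"yaw":0,"grip":75},{"slide":[0,0,0],"yaw":0,"grip":75}]'
```

```text
time_s: 44.75
position: [0.6235, 0.0691, 0.0666]
ee_rot: [-3.134, -0.096, -0.044]
force: [-0.5, 0.1, 0.4]
gripper_width: 0.576
time_s: 45.55
position: [0.5881, 0.3109, 0.1404]
ee_rot: [-3.134, -0.098, 0.008]
force: [-0.2, -0.7, -0.4]
gripper_width: 0.816
time_s: 45.95
position: [0.5825, 0.3618, 0.1399]
ee_rot: [-3.134, -0.097, 0.016]
force: [-0.0, -0.5, -0.1]
gripper_width: 0.818
```

```bash
python3 -m creep '[{"slide":[0,6,-22],"yaw":0,"grip":75},{"slide":[0,0,-25],"yaw":0,"grip":75},{"slide":[0,0,-22],"yaw":0,"grip":75},{"slide":[0,0,0],"yaw":0,"grip":75},{"slide":[0,0,0],"yaw":0,"grip":75}]';python3 -m creep '[{"slide":[0,0,0],"yaw":0,"grip":75}]'
```

```text
time_s: 46.45
position: [0.586, 0.3594, 0.0712]
ee_rot: [-3.134, -0.1, 0.007]
force: [-0.6, 0.6, 0.7]
gripper_width: 0.82
time_s: 46.55
position: [0.5866, 0.3585, 0.0721]
ee_rot: [-3.134, -0.1, 0.005]
force: [0.1, -0.1, 0.1]
gripper_width: 0.814
```

```bash
python3 -m creep '[{"slide":[-5,7,-16],"yaw":0.01,"grip":75},{"slide":[0,0,-14],"yaw":0,"grip":75},{"slide":[0,0,-2],"yaw":0,"grip":75},{"slide":[0,0,0],"yaw":0,"grip":75}]';python3 -m creep '[{"slide":[-2,0,-3],"yaw":0,"grip":75},{"slide":[0,0,-1],"yaw":0,"grip":75}]'
```

```text
time_s: 46.95
position: [0.585, 0.3651, 0.0444]
ee_rot: [-3.131, -0.108, 0.013]
force: [0.5, 0.2, 0.1]
gripper_width: 0.813
time_s: 47.15
position: [0.5837, 0.365, 0.0415]
ee_rot: [-3.13, -0.11, 0.012]
force: [0.3, 0.7, 0.4]
gripper_width: 0.816
```

```bash
python3 -m creep '[{"slide":[-2,0,-4],"yaw":0,"grip":75},{"slide":[0,0,-3],"yaw":0,"grip":75},{"slide":[0,0,-1],"yaw":0,"grip":60},{"slide":[0,0,0],"yaw":0,"grip":30},{"slide":[0,0,0],"yaw":0,"grip":30},{"slide":[0,0,0],"yaw":0,"grip":30},{"slide":[0,0,0],"yaw":0,"grip":30},{"slide":[0,0,0],"yaw":0,"grip":30}]'
```

```text
time_s: 47.95
position: [0.5819, 0.3651, 0.0336]
ee_rot: [-3.13, -0.111, 0.013]
force: [0.1, 0.4, -0.4]
gripper_width: 0.489
```

```bash
python3 -m creep '[{"slide":[0,0,30],"yaw":0,"grip":30},{"slide":[0,0,35],"yaw":0,"grip":30},{"slide":[0,-10,35],"yaw":0,"grip":30},{"slide":[0,-42,0],"yaw":-0.01,"grip":30},{"slide":[0,-42,0],"yaw":-0.01,"grip":30},{"slide":[0,-42,0],"yaw":-0.01,"grip":30},{"slide":[0,-42,0],"yaw":-0.01,"grip":30},{"slide":[0,-42,0],"yaw":-0.01,"grip":30}]';python3 -m creep '[{"slide":[0,-42,0],"yaw":0,"grip":30},{"slide":[0,-42,0],"yaw":0,"grip":30},{"slide":[0,-42,0],"yaw":0,"grip":30},{"slide":[0,-36,0],"yaw":0,"grip":30},{"slide":[0,-20,0],"yaw":0,"grip":30},{"slide":[0,0,0],"yaw":0,"grip":30},{"slide":[0,0,0],"yaw":0,"grip":30},{"slide":[0,0,0],"yaw":0,"grip":30}]'
```

```text
time_s: 48.75
position: [0.58, 0.1436, 0.1375]
ee_rot: [-3.129, -0.115, -0.03]
force: [1.1, 0.8, -0.6]
gripper_width: 0.486
time_s: 49.55
position: [0.579, -0.0506, 0.1392]
ee_rot: [-3.13, -0.118, -0.037]
force: [0.8, 0.4, -0.5]
gripper_width: 0.49
```

```bash
python3 -m creep '[{"slide":[4,5,-20],"yaw":0,"grip":30},{"slide":[0,0,-20],"yaw":0,"grip":30},{"slide":[0,0,-16],"yaw":0,"grip":30},{"slide":[0,0,0],"yaw":0,"grip":30},{"slide":[0,0,0],"yaw":0,"grip":30}]';python3 -m creep '[{"slide":[0,0,-1],"yaw":0,"grip":30}]'
```

```text
time_s: 50.05
position: [0.584, -0.0385, 0.0829]
ee_rot: [-3.13, -0.12, -0.028]
force: [0.4, 0.2, 0.1]
gripper_width: 0.49
time_s: 50.15
position: [0.5843, -0.0378, 0.0826]
ee_rot: [-3.13, -0.121, -0.027]
force: [0.4, -0.1, 0.1]
gripper_width: 0.488
```

```bash
python3 -m creep '[{"slide":[0,-5,-5],"yaw":-0.015,"grip":30},{"slide":[0,0,-5],"yaw":0,"grip":30},{"slide":[0,0,-3],"yaw":0,"grip":30},{"slide":[0,0,0],"yaw":0,"grip":30}]';python3 -m creep '[{"slide":[0,0,-2],"yaw":0,"grip":30},{"slide":[0,0,0],"yaw":0,"grip":30}]'
```

```text
time_s: 50.55
position: [0.5854, -0.0432, 0.0707]
ee_rot: [-3.13, -0.125, -0.043]
force: [-0.5, -0.8, -0.5]
gripper_width: 0.492
time_s: 50.75
position: [0.5855, -0.0434, 0.0685]
ee_rot: [-3.13, -0.125, -0.044]
force: [-0.2, -0.1, -0.0]
gripper_width: 0.489
```

```bash
python3 -m creep '[{"slide":[0,0,-2],"yaw":0,"grip":30},{"slide":[0,0,0],"yaw":0,"grip":30},{"slide":[0,0,0],"yaw":0,"grip":53},{"slide":[0,0,0],"yaw":0,"grip":53},{"slide":[0,0,0],"yaw":0,"grip":53}]'; python3 -m creep '[{"slide":[0,0,20],"yaw":0,"grip":53},{"slide":[0,0,35],"yaw":0,"grip":53},{"slide":[0,0,40],"yaw":0,"grip":53},{"slide":[-30,10,40],"yaw":0,"grip":30},{"slide":[-40,20,30],"yaw":0,"grip":0},{"slide":[-40,20,10],"yaw":0,"grip":0},{"slide":[-20,10,0],"yaw":0,"grip":0},{"slide":[0,0,0],"yaw":0,"grip":0}]';python3 -m creep '[{"slide":[0,0,0],"yaw":0,"grip":0}]'
python3 -c "
from h import *
snap('wrist','w9')"
```

```text
time_s: 51.25
position: [0.5857, -0.0435, 0.0667]
ee_rot: [-3.13, -0.126, -0.044]
force: [0.2, 0.2, 0.4]
gripper_width: 0.575
time_s: 52.05
position: [0.4535, 0.0165, 0.2447]
ee_rot: [-3.13, -0.128, -0.045]
force: [-0.0, -0.3, -0.7]
gripper_width: 0.196
time_s: 52.15
position: [0.454, 0.0165, 0.2453]
ee_rot: [-3.13, -0.13, -0.045]
force: [0.4, -0.7, 0.9]
gripper_width: 0.108
```

View pics/w9.png

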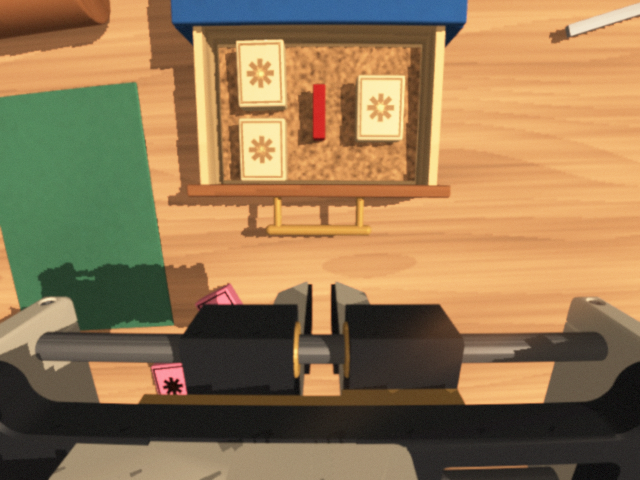

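All three limes lie flat on the level sheet at (261,73), (263,149) and (380,107), clear of the bar at (319,112). Now I'll shut the drawer by pushing on the handle from the front.

```bash
python3 -m creep '[{"slide":[-20,2,-20],"yaw":0,"grip":0},{"slide":[-15,0,-35],"yaw":0,"grip":0},{"slide":[0,0,-40],"yaw":0,"grip":0},{"slide":[0,0,-30],"yaw":0,"grip":0},{"slide":[0,0,0],"yaw":0,"grip":0},{"slide":[0,0,0],"yaw":0,"grip":0}]'
```

```text
time_s: 52.8
position: [0.4245, 0.0151, 0.1159]
ee_rot: [-3.131, -0.132, -0.048]
force: [-0.0, -0.1, 0.8]
gripper_width: 0.007
```

```bash
python3 -m creep '[{"slide":[0,4,-30],"yaw":0,"grip":0},{"slide":[0,0,-26],"yaw":0,"grip":0},{"slide":[0,0,-8],"yaw":0,"grip":0},{"slide":[0,0,0],"yaw":0,"grip":0},{"slide":[0,0,0],"yaw":0,"grip":0}]'
```

```text
time_s: 53.3
position: [0.4328, 0.0173, 0.0563]
ee_rot: [-3.132, -0.146, -0.049]
force: [0.4, 0.2, 0.3]
gripper_width: 0.009
```

```bash
python3 -m creep '[{"slide":[6,0,0],"yaw":0,"grip":0},{"slide":[8,0,0],"yaw":0,"grip":0},{"slide":[8,0,0],"yaw":0,"grip":0},{"slide":[10,-0.5,0],"yaw":0,"grip":0},{"slide":[10,-0.5,0],"yaw":0,"grip":0},{"slide":[10,-0.5,0],"yaw":0,"grip":0},{"slide":[10,-0.5,0],"yaw":0,"grip":0},{"slide":[10,-0.5,0],"yaw":0,"grip":0}]'; python3 -m creep '[{"slide":[10,-0.5,0],"yaw":0,"grip":0},{"slide":[10,-0.5,0],"yaw":0,"grip":0},{"slide":[10,-0.5,0],"yaw":0,"grip":0},{"slide":[10,-0.5,0],"yaw":0,"grip":0}]'
```

```text
time_s: 54.1
position: [0.5106, 0.0146, 0.0591]
ee_rot: [-3.133, -0.147, -0.049]
force: [-3.4, -0.6, 1.2]
gripper_width: 0.004
time_s: 54.5
position: [0.5546, 0.0125, 0.0591]
ee_rot: [-3.132, -0.147, -0.049]
force: [-2.1, 0.1, 0.7]
gripper_width: 0.007
```

```bash
python3 -m creep '[{"slide":[10,-0.5,0],"yaw":0,"grip":0},{"slide":[10,-0.5,0],"yaw":0,"grip":0},{"slide":[8,-0.4,0],"yaw":0,"grip":0},{"slide":[6,0,0],"yaw":0,"grip":0},{"slide":[4,0,0],"yaw":0,"grip":0},{"slide":[4,0,0],"yaw":0,"grip":0}]'; python3 -m creep '[{"slide":[4,0,0],"yaw":0,"grip":0},{"slide":[4,0,0],"yaw":0,"grip":0},{"slide":[4,0,0],"yaw":0,"grip":0}]'; python3 -m creep '[{"slide":[4,0,0],"yaw":0,"grip":0}]'; python3 -m creep '[{"slide":[4,0,0],"yaw":0,"grip":0}]'
```

```text
time_s: 55.1
position: [0.5927, 0.0116, 0.0566]
ee_rot: [-3.132, -0.126, -0.048]
force: [-15.2, -1.1, 7.3]
gripper_width: 0.007
time_s: 55.4
position: [0.5934, 0.0126, 0.0535]
ee_rot: [-3.131, -0.097, -0.047]
force: [-15.4, -1.2, 8.2]
gripper_width: 0.004
time_s: 55.5
position: [0.5936, 0.0129, 0.0526]
ee_rot: [-3.131, -0.087, -0.046]
force: [-15.9, -0.5, 8.3]
gripper_width: 0.008
time_s: 55.6
position: [0.5938, 0.0131, 0.0518]
ee_rot: [-3.131, -0.078, -0.046]
force: [-15.2, -1.5, 8.7]
gripper_width: 0.005
```

Hard stop reached, so I'll back off and look.

```bash
python3 -m creep '[{"slide":[-15,0,0],"yaw":0,"grip":0},{"slide":[-30,0,0],"yaw":0,"grip":0},{"slide":[-40,0,20],"yaw":0,"grip":0},{"slide":[-30,0,40],"yaw":0,"grip":0},{"slide":[-10,0,45],"yaw":0,"grip":0},{"slide":[0,0,45],"yaw":0,"grip":0},{"slide":[0,0,30],"yaw":0,"grip":0},{"slide":[0,0,0],"yaw":0,"grip":0}]'; python3 -m creep '[{"slide":[0,0,0],"yaw":0,"grip":0}]'
python3 -c "
from h import *
snap('wrist','w10');snap('scene','s10')"
```

```text
time_s: 56.4
position: [0.4672, 0.0131, 0.2389]
ee_rot: [-3.131, -0.086, -0.047]
force: [0.3, 0.2, -0.2]
gripper_width: 0.004
time_s: 56.5
position: [0.4677, 0.0132, 0.2394]
ee_rot: [-3.132, -0.088, -0.047]
force: [-0.3, 0.7, -0.8]
gripper_width: 0.009
```

View pics/w10.png

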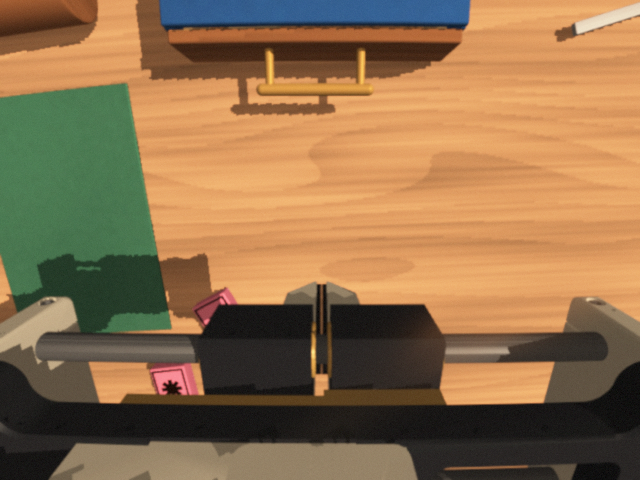

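View pics/s10.png

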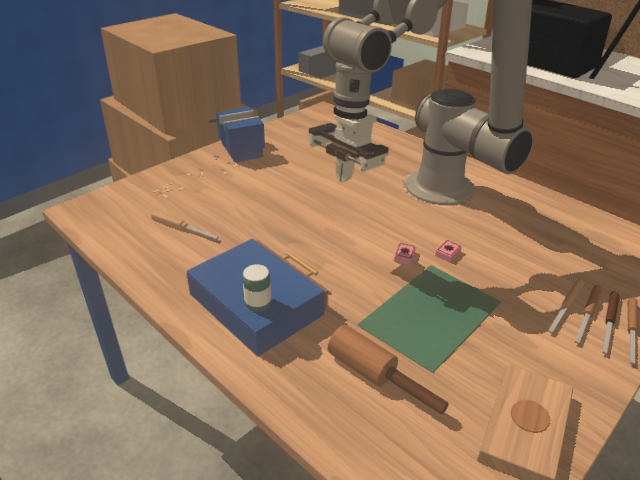

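The front at (315,35) sits against the chest and the handle is at (315,89). The tin, mallet and gouge have not moved. I'll check how far the handle has travelled.

Run:
```python
from h import *
for n,q in [('w9',[(268,230),(370,230)]),('w10',[(258,89),(373,90)])]: print(px(n,q,.045)[:,:2].round(4).tolist(), px(n,q,.045)[:,:2].mean(0).round(4))
print(px('w10',[(162,24),(469,24)],.072).round(4).tolist(),px('w10',[(170,42),(462,42)],.064).round(4).tolist())
```

```text
[[0.4712, 0.0741], [0.4668, -0.0325]] [0.469  0.0208]
[[0.6137, 0.0686], [0.6076, -0.0398]] [0.6107 0.0144]
[[0.6646, 0.1415, 0.072], [0.6515, -0.1176, 0.072]] [[0.6529, 0.1397, 0.064], [0.6402, -0.1152, 0.064]]
```

```bash
python3 -c "
from cell import close_job
print(close_job())"
```

```text
the job is handed in; nothing more can be done
None
```

The job is handed in after about 56 s of robot time. No verdict is reported, so the result below rests on my own camera and force checks.

- **What I did:** I pulled the drawer out to its stop and laid the three walnut tiles spread out on its floor. The cork sheet went over them with its bar up, and the three lime tiles went on the sheet clear of the bar. I then pushed the drawer shut by its handle.
- **Knocked lime:** one lime tile was knocked aside during the run, so I measured all three again before picking them up.
- **Last look before closing:** all three limes were flat, on the sheet and apart from each other. The sheet looked level by eye, with an even margin all round.
- **Shut check:** the push met a firm stop at about 15 N, and the drawer front's outer face measured about 11.5 mm ahead of the chest face. That matches the 12 mm thick front sitting flush against it.
- **Bystanders:** the mallet, gouge, oil tin and pink look-alikes appear unmoved in the final pictures.
- **What disagreed:** the handle's travel between the open and shut pictures came out at 142 mm, against 150 mm expected. That is within the spread of my picture measurements, but it means the opening was judged mainly by the stop. The tool also picked up a pitch tilt of up to 0.15 rad along the way, and nothing looked misplaced because of it.
- **Not checked:** I could not see the tiles inside the drawer after it was shut.

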